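# Fit a fresh cell in an opened vehicle tracker

## Task

Fit the green cell from the orange rack into the battery holder of the opened tracker unit. It can only be taken out of the rack by its two ends, so lay it down on the blue mat, let go, and take it again round its body; then, with its + end held raised, set its flat end down in the holder against the coil spring, and press the + end down until it snaps under the two clips and lies flat. Leave the grey cells, the unit's cover and the screwdriver where they are.

Things in the scene. Friction and masses are not known exactly. Their poses are not given: they have to be found in the camera images.
- cell: The fresh D-size cell: cylinder 33 mm in diameter, 61 mm long over all, about 100 g; green sleeve with a white band 15 mm wide at the + end. Origin at its centre, on the axis half-way along; x axis along the cell towards the + end. Starts lying in one of the rack's three places, axis 26.5 mm above the bench. Grip it by its ends (61 mm) or across the body (33 mm).
- cell_plus (a point): Centre of the + end of the green cell: face of a steel pip 9.6 mm in diameter that stands 1.5 mm out of the end; 30.5 mm from the cell's centre.
- cell_minus (a point): Centre of the flat (-) end of the green cell, 30.5 mm from the cell's centre.
- rack: Orange cell rack, fixed. Three cells lie in it side by side, 37 mm apart along its y, axes along its x, + ends to its +x. Origin: centre of its underside. 118 mm wide, but only 40 mm long in x, so the cells' ends stand 10 mm clear with nothing below. Dividers (24.5 mm high) and outer walls (31 mm high) leave no room for fingers beside a cell's body.
- spent_a: Grey D-size cell with a black band, same size as the green one, in the rack; to be left there. Origin at its centre.
- spent_b: Another grey cell like it, in the rack; to be left there. Origin at its centre.
- mat: Blue silicone repair mat, fixed, 170 mm (its x) by 110 mm (its y), 4 mm thick. Origin: centre of its underside. A trough 150 mm long runs along x through its middle, between two ribs 22 mm apart, tops 8 mm above the bench; a cell laid in it along x does not roll, and its axis is then 20.5 mm above the bench.
- unit: Lower half of the tracker's grey housing, open at the top, held fast in a low bench clamp, 130 mm (its x) by 104 mm (its y), walls 20 mm high. Origin: centre of its underside. In it a green board and, along x at y = -18 mm, the black battery holder, whose spring is at the -x end. From 16 mm behind to 16 mm ahead of the bay's middle nothing beside the bay is higher than 20 mm.
- bay (a point): Where the cell's centre is when home in the holder, 32.5 mm above the bench. x axis level along the bay from the coil spring to the brass + contact (the way the cell's + end must point), z up. Bay floor 16.5 mm below. Low guides 7 mm high, 34 mm apart, at x -34.5 to -16.5 mm. + contact face at x = +30.5 mm, its top 45 mm above the bench and leaning outwards as a lead-in.
- spring (a joint): Compression of the coil spring, m: 0 free, 0.004 with the cell home, 0.013 at most. 1.6 N plus 0.8 N per mm, towards the + contact. It ends in a 9 mm disc on the bay's axis, face at bay x = -26.5 mm when free; solid wall behind at -40.5 mm, top 46 mm above the bench. With the + end raised, the disc's upper edge meets the flat end first.
- clip_left (a joint): Outward spring of the clip leaf on the bay's +y side, m: 0 at rest, 0.0007 with the cell home, 0.0025 as the cell passes. The two clips stand beside bay x = +16.5 to +27 mm, tops 46 mm above the bench; their noses, 28 mm apart and 7.5 mm above a seated cell's axis, hold it down.
- clip_right (a joint): The same for the clip leaf on the -y side. A cell put in flat end first comes to rest on both noses leaning about 20 degrees, + end about 20 mm too high; 8 to 20 N down on top of it near the + end (over the clips) snaps it onto the floor, its top then 49 mm above the bench.
- cover_center (a point): Centre of the tracker's loose grey cover lying on the bench, 104 by 130 by 18 mm. A bystander.
- driver_grip (a point): Middle of the handle of a loose screwdriver lying on the bench. A bystander.

How it is judged:
On the way, in this order (a step that is already met when the one before it is completed fails the run):
1. the green cell lies on the blue mat, let go (contact force between cell and mat above 0.3 N and contact force between the fingers and cell below 0.05 N and linear speed of cell below 0.02 m/s), for 0.1 s.
2. its flat end is down in the holder, pressing the spring back, with the + end still raised (z of cell_minus in the frame of bay between -0.008 and 0.006 m and y of cell_minus in the frame of bay between -0.004 and 0.004 m and value of joint spring above 0.002 m and x of cell_minus in the frame of bay below -0.022 m and z of cell_plus in the frame of bay above 0.007 m), for 0.1 s.
At the end, for the whole second after the job is handed in: The green cell lies home in the holder, + end at the + contact: each end centre within 3 mm along the bay and 2.5 mm sideways and in height, spring pressed over 2 mm, clips sprung under 1.8 mm; cell at rest and released. Grey cells, cover and screwdriver within 30 mm of their starts (x of cell_plus in the frame of bay between 0.0275 and 0.0335 m and x of cell_minus in the frame of bay between -0.0335 and -0.0275 m and y of cell_plus in the frame of bay between -0.0025 and 0.0025 m and z of cell_plus in the frame of bay between -0.0025 and 0.0025 m and y of cell_minus in the frame of bay between -0.0025 and 0.0025 m and z of cell_minus in the frame of bay between -0.0025 and 0.0025 m and value of joint spring above 0.002 m and value of joint each of clip_left, clip_right below 0.0018 m and linear speed of cell below 0.01 m/s and contact force between the fingers and cell below 0.05 N and not (distance of spent_a from where it was at the start of the episode above 0.03 m) and not (distance of spent_b from where it was at the start of the episode above 0.03 m) and not (distance of cover_center from where it was at the start of the episode above 0.03 m) and not (distance of driver_grip from where it was at the start of the episode above 0.03 m)); the robot touches nothing.
It fails at once if a grey cell, the cover or the screwdriver is moved more than 30 mm (distance of any of spent_a, spent_b, cover_center, driver_grip from where it was at the start of the episode above 0.03 m).
It also fails if it takes over 64 s, if anything falls off the work surface, if the arm or the gripper's body presses on something with over 40 N, if the wrist force passes 120 N, or if a joint passes its speed limit or range.

## Robot

A 6-joint arm with a two-finger parallel gripper is mounted at the origin on the work surface. World frame = base frame: x ahead of the robot, y to its left, z up, the work surface at z = 0. Lengths are in m, angles in rad, forces in N, time in s.
With the tool pointing down it reaches from about 0.35 to 0.775 m from the base axis. Payload 7.3 kg.
Tool frame: the origin (TCP) lies at the centre of the arm's flange, where the gripper is bolted on; the fingertips stand 178 mm ahead of it and the grasp point (between the pads) lies 159 mm ahead of it; x points along the fingers, y is the direction in which the jaws open and shut, and the axes are right-handed (so a half turn about x gives the same grasp; the last joint's range is limited). The gripper opens to 92 mm and grips with 3 to 60 N. Pads are 19 mm wide; open, the fingers measure 130 mm over their backs; the gripper's body (75 mm by 190 mm) begins 47 mm behind the grasp point.
Start: joints at [-1.445, 0.342, 1.524, -0, 1.275, -0.146], TCP at [0.141, -0.506, 0.405] pointing down, gripper open.
Joint ranges: [-2.53, 2.53], [-0.77, 2.02], [0.04, 2.7], [-1, 4.14], [0.28, 2.66], [-3.11, 3.11]. Speed limits (rad/s): [2.57, 2.57, 3.14, 3.14, 3.14, 3.14].

## Interface

Orientations are given as [roll, pitch, yaw] about the fixed x, y, z axes, in that order (R = Rz(yaw) Ry(pitch) Rx(roll)).
In Python, from cell import readout, cams, workorder gives the robot as it stands.
- The arm moves only by the shell command python3 -m inch 'ROWS' [FORCE]. ROWS is text: rows parted by semicolons, each of 5 numbers parted by spaces: the shift along the world's x, y, z in mm, then the turn about the world's z in rad, then the opening, from 0 (shut) to 1 (fully open). A call has 1 to 8 rows; each row shifts and turns the commanded pose from where the row before left it; what a row does not reach is not made up. A row lasts 1/12 s, in which the tool goes at most 41.7 mm and 7.16 degrees, less where a joint would pass 70% of its speed; a pose out of reach is approached as far as the arm can. A call is refused whole if a number of a shift passes 41.7 or a number of a turn 0.125, either way. A call with a gripper value outside its range is refused whole. The fingers move at their own pace and stop on an object; FORCE is the grip in N (left out, the last holds). Time passes only in rows, so rows that do not move let the fingers close. It gives the time, the measured TCP pose, the force and the opening at its end, in the units of the state.
- readout.observe(): the state, without advancing time (a new reading comes with each control period).
- cams.read_camera(name): name is "scene" or "top" or "wrist"; returns a dict with "color" (400x640x3 uint8, red, green, blue), "fx", "fy", "cx", "cy" (pixels), "world_to_cam" (4x4, takes a point from world to camera coordinates); the wrist camera has in their place "T_tool_cam" (4x4, takes a point from camera to tool coordinates, whose origin is the TCP and whose axes are the tool frame's). Camera axes: x right, y down, z forward; pixel columns grow to the right and rows downward; lengths in m; the calibration is good to about 2 mm. A picture is of the moment at which its call begins: read the wrist's pose just before it. There is no depth.
- workorder.hand_in(): hands the job in, once; it reports no verdict.
The state is a dict: "time": time; "qpos": joint angles; "qvel": joint speeds; "joint_efforts": joint torques, N m; "tool_pos": TCP position; "tool_rot": TCP orientation; "contact_force": force on the tool from outside, world axes, zero at the start; "torque": the same for the moment, N m; "opening": finger opening in m.
Only numpy, scipy, OpenCV 4.12 (cv2) and the standard library are available. Lean on these libraries where they do the work, as an engineer would, in place of code of your own. Each camera call takes 0.05 s, during which the arm holds its last target.

## Working session

There is one attempt and no reset: what is moved stays moved. The work goes in short steps, Python scripts to look and compute and a shell command to move; the robot and the scene stay as the last step left them, time stands still between calls to the robot, and variables do not carry over. Pictures are saved under pics/ and viewed, and the job is handed in when it is done.

```bash
ls; mkdir -p pics; python3 - <<'E'
from cell import readout, cams
import cv2
print(readout.observe())
for n in ["scene","top","wrist"]:
    c=cams.read_camera(n); cv2.imwrite(f"pics/{n}0.png",c["color"][:,:,::-1])
    print(n,{k:v for k,v in c.items() if k!="color"})
E
```

```text
pics
{'time': 0.0, 'qpos': array([-1.44499032e+00,  3.42725200e-01,  1.52502071e+00,  3.20114296e-05,
        1.27540971e+00, -1.46029648e-01]), 'qvel': array([ 5.08403260e-04, -2.42296266e-03, -4.62131754e-05,  2.76073633e-03,
        5.18814244e-04,  2.03889536e-04]), 'joint_efforts': array([ 1.26172155e-03, -4.31232584e+01, -2.44222766e+01,  7.19306013e-02,
        5.56878909e-02, -1.11565437e-04]), 'tool_pos': array([ 0.14095584, -0.50558158,  0.40404218]), 'tool_rot': array([-1.73640829,  1.56923306,  1.67701068]), 'contact_force': array([0.1102686 , 0.37406433, 0.54669876]), 'torque': array([ 0.06422548, -0.01286919,  0.02372511]), 'opening': 0.09162954258604843}
scene {'fx': 388.2181448760754, 'fy': 388.2181448760754, 'cx': 320.7495516928654, 'cy': 199.89476515069438, 'world_to_cam': array([[-0.86557557,  0.50052538, -0.01591502,  0.54063334],
       [ 0.31013747,  0.51083721, -0.80178557, -0.16054124],
       [-0.39318404, -0.69894184, -0.59739988,  1.19580104],
       [ 0.        ,  0.        ,  0.        ,  1.        ]])}
top {'fx': 511.06592341601737, 'fy': 511.06592341601
[... 176 characters left out ...]
e-01, -4.61858793e-03, -1.49780498e-01,
         6.22400626e-01],
       [ 1.49851690e-01, -3.04814203e-02, -9.88238511e-01,
         1.02139579e+00],
       [ 0.00000000e+00,  0.00000000e+00,  0.00000000e+00,
         1.00000000e+00]])}
wrist {'fx': 324.2609306230486, 'fy': 324.2609306230486, 'cx': 325.9420309143689, 'cy': 193.8496469500589, 'T_tool_cam': array([[ 1.00232998e-04, -2.89884676e-01,  9.57061578e-01,
         2.06214393e-02],
       [ 9.99999640e-01,  8.34929099e-04,  1.48162033e-04,
        -1.25544632e-03],
       [-8.42028464e-04,  9.57061219e-01,  2.89884655e-01,
        -7.89702215e-02],
       [ 0.00000000e+00,  0.00000000e+00,  0.00000000e+00,
         1.00000000e+00]])}
```

View pics/scene0.png

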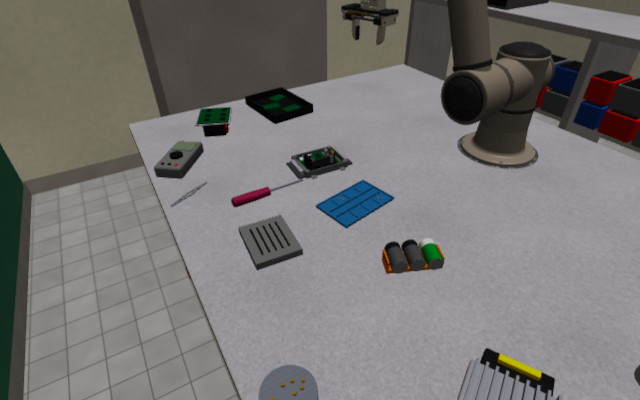

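View pics/top0.png

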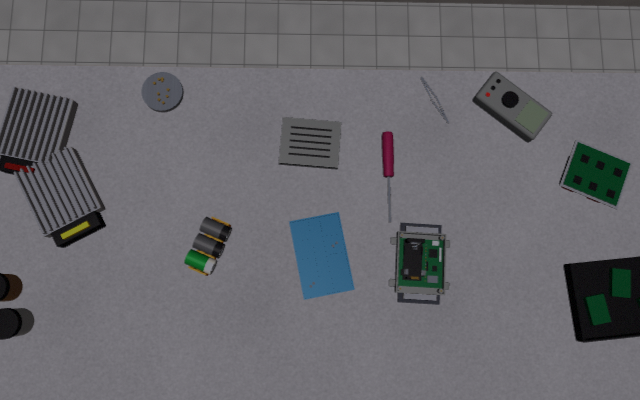

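View pics/wrist0.png

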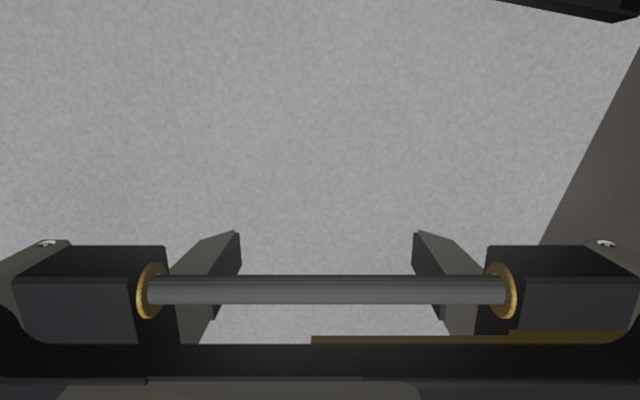

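The top view shows the green cell near (200,262), with its white + end on the right. It is the lowest of the three cells in the rack. The mat is at (322,255) and the unit at (420,263), with its black holder at (412,260). I'll zoom in and measure.

```bash
cat > h.py <<'E'
import numpy as np, cv2
from scipy.spatial.transform import Rotation as R
from cell import readout, cams
def Tcw(c,st=None):
    "camera->world"
    if "world_to_cam" in c: return np.linalg.inv(c["world_to_cam"])
    T=np.eye(4); T[:3,:3]=R.from_euler("xyz",st["tool_rot"]).as_matrix(); T[:3,3]=st["tool_pos"]
    return T@c["T_tool_cam"]
def ray(c,T,u,v,z):
    d=T[:3,:3]@np.array([(u-c["cx"])/c["fx"],(v-c["cy"])/c["fy"],1]); o=T[:3,3]
    return o+d*(z-o[2])/d[2]
def proj(c,T,p):
    q=np.linalg.inv(T)@np.append(p,1); return np.array([c["fx"]*q[0]/q[2]+c["cx"],c["fy"]*q[1]/q[2]+c["cy"]])
def grab(n,fn=None,roi=None,s=1):
    st=readout.observe(); c=cams.read_camera(n); T=Tcw(c,st)
    if fn:
        im=c["color"][:,:,::-1]
        if roi: im=im[roi[1]:roi[3],roi[0]:roi[2]]
        cv2.imwrite("pics/"+fn,cv2.resize(im,None,fx=s,fy=s,interpolation=cv2.INTER_CUBIC))
    return c,T,st
def mask(c,lo,hi):
    return cv2.inRange(cv2.cvtColor(c["color"],cv2.COLOR_RGB2HSV),lo,hi)
def yaw_of(st):
    "direction of tool y (jaw axis) in world xy"
    y=R.from_euler("xyz",st["tool_rot"]).as_matrix()[:,1]; return np.arctan2(y[1],y[0])
def grasp(st,d=0.159):
    return st["tool_pos"]+d*R.from_euler("xyz",st["tool_rot"]).as_matrix()[:,0]
def rect(m):
    cs,_=cv2.findContours(m,cv2.RETR_EXTERNAL,cv2.CHAIN_APPROX_NONE); k=max(cs,key=cv2.contourArea)
    return cv2.minAreaRect(k),cv2.contourArea(k),k
E
python3 - <<'E'
from h import *
c,T,st=grab("top","t1.png",(160,190,480,330),2.5)
print("jaw yaw",yaw_of(st),R.from_euler("xyz",st["tool_rot"]).as_matrix().round(3))
g=mask(c,(50,120,60),(75,255,255)); g[:, :180]=0; g[:,240:]=0
r,a,k=rect(g); b=cv2.boxPoints(r); print("green",r,a,[ray(c,T,*p,.0265+.01)[:2].round(4) for p in b])
m=mask(c,(95,120,60),(115,255,255)); m[:,:280]=0; m[:,370:]=0
r,a,k=rect(m); b=cv2.boxPoints(r); P=[ray(c,T,*p,.004)[:2].round(4) for p in b]; print("mat",r,a,P,np.mean(P,0))
o=mask(c,(8,150,100),(22,255,255)); o[:,:180]=0;o[:,240:]=0
print("orange",np.argwhere(o).min(0),np.argwhere(o).max(0))
E
```

```text
jaw yaw -1.2990166434127015 [[-0.     0.268 -0.963]
 [ 0.001 -0.963 -0.268]
 [-1.    -0.001 -0.   ]]
green ((195.61300659179688, 260.0513610839844), (20.85566520690918, 14.152060508728027), 24.443954467773438) 257.0 [array([0.5105, 0.2929]), array([0.5371, 0.282 ]), array([0.5193, 0.2423]), array([0.4929, 0.2534])]
mat ((321.0384826660156, 255.19232177734375), (78.83868408203125, 50.597965240478516), 78.69007110595703) 3851.0 [array([0.5998, 0.0783]), array([ 0.622 , -0.0292]), array([ 0.4559, -0.0614]), array([0.4352, 0.044 ])] [0.528225 0.007925]
orange [217 189] [274 228]
```

View pics/t1.png

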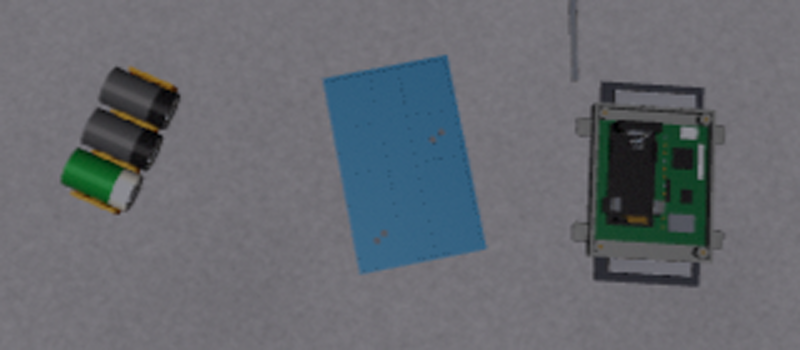

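```bash
python3 -m inch '25 33 0 0.12 1;25 33 0 0.12 1;25 33 0 0.12 1;25 33 0 0.12 1;25 33 0 0.12 1;25 33 0 0.12 1;25 33 0 0.12 1;25 33 0 0.12 1' 30; python3 -m inch '15 38 0 0.12 1;15 38 0 0.12 1;15 38 0 0.12 1;15 38 0 0.12 1;15 38 0 0.12 1;15 38 0 0.12 1;15 38 0 0.12 1;15 38 0 0.12 1';  python3 -m inch '12 38 0 0.12 1;12 38 0 0.12 1;12 38 0 0.12 1;12 38 0 0.12 1;2 38 0 0.03 1;0 15 0 0 1;0 0 0 0 1'
python3 - <<'E'
from h import *
c,T,st=grab("wrist","w1.png")
print(st["tool_pos"],yaw_of(st),st["qpos"])
E
```

```text
time: 0.87
tool_pos: [0.3416, -0.2399, 0.4048]
tool_rot: [1.35, 1.57, -0.554]
contact_force: [1.2, -1.1, 0.4]
opening: 0.0919
time: 1.53
tool_pos: [0.4611, 0.0645, 0.4048]
tool_rot: [0.711, 1.571, -0.232]
contact_force: [0.6, -0.4, 0.0]
opening: 0.0919
time: 2.12
tool_pos: [0.5105, 0.2704, 0.404]
tool_rot: [3.04, 1.57, 2.604]
contact_force: [0.2, -0.7, -0.0]
opening: 0.092
[0.51046674 0.27036573 0.40395182] 1.1345338553177884 [ 3.54217848e-01  4.39868605e-01  1.37507382e+00  8.97432498e-04
  1.32735318e+00 -7.80532699e-01]
```

View pics/w1.png

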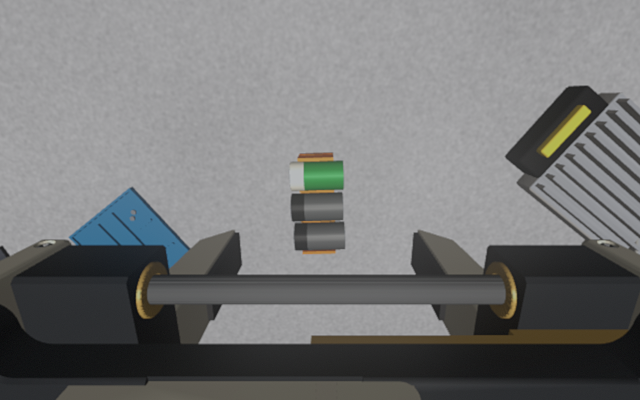

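The wrist view shows the green cell at (318,176), with its white + end on the left. Next I'll measure its silhouette in this view.

```bash
python3 - <<'E'
from h import *
c,T,st=grab("wrist","w2.png",(270,140,370,265),5)
g=mask(c,(50,120,60),(75,255,255)); 
r,a,k=rect(g); print("green",r,a)
sub=c["color"][165:187,280:355]
print("row176",c["color"][176,284:350:1].tolist()[::3])
print("col320", [(v,c["color"][v,320].tolist()) for v in range(148,258,2)])
print("camera",T[:3,3])
E
```

```text
green ((325.1553955078125, 181.81756591796875), (10.800832748413086, 38.04472732543945), 88.15238952636719) 348.5
row176 [[157, 157, 158], [156, 156, 157], [150, 151, 153], [182, 184, 186], [181, 183, 185], [181, 183, 185], [181, 184, 185], [151, 177, 157], [94, 170, 110], [94, 170, 109], [93, 170, 109], [93, 170, 109], [92, 169, 108], [91, 168, 107], [90, 167, 106], [89, 166, 105], [89, 166, 105], [89, 165, 104], [87, 164, 103], [87, 163, 102], [85, 163, 100], [159, 157, 160]]
col320 [(148, [161, 161, 163]), (150, [161, 162, 164]), (152, [117, 93, 80]), (154, [119, 81, 62]), (156, [138, 101, 67]), (158, [183, 147, 84]), (160, [136, 115, 72]), (162, [60, 103, 69]), (164, [66, 119, 74]), (166, [67, 128, 76]), (168, [69, 134, 79]), (170, [74, 144, 86]), (172, [82, 158, 97]), (174, [94, 170, 110]), (176, [92, 169, 108]), (178, [77, 152, 91]), (180, [71, 142, 83]), (182, [67, 135, 78]), (184, [65, 128, 76]), (186, [62, 117, 71]), (188, [66, 97, 63]), (190, [182, 138, 76]), (192, [93, 80, 66]), (194, [74, 76, 76]), (196, [83, 85, 83]), (198, [89, 90, 90]), (200, [94, 95, 94]), (202, [102, 103, 102]), (204, [123, 123, 122]), (206, [130, 130, 129]), (208, [126, 127, 126]), (210, [107, 108, 107]), (212, [99, 100, 100]), (214, [94, 95, 95]), (216, [89, 90, 90]), (218, [76, 79, 81]), (220, [168, 125, 72]), (222, [66, 64, 63]), (224, [71, 73, 73]), (226, [80, 80, 80]), (228, [86, 86, 87]), (230, [92, 93, 93]), (232, [99, 100, 99]), (234, [122, 122, 121]), (236, [133, 132, 131]), (238, [122, 123, 122]), (240, [106, 106, 106]), (242, [98, 99, 99]), (244, [93, 94, 94]), (246, [87, 88, 89]), (248, [79, 75, 74]), (250, [153, 105, 61]), (252, [177, 136, 87]), (254, [160, 162, 165]), (256, [161, 161, 162])]
camera [0.4399921  0.30298386 0.38350545]
```

View pics/w2.png

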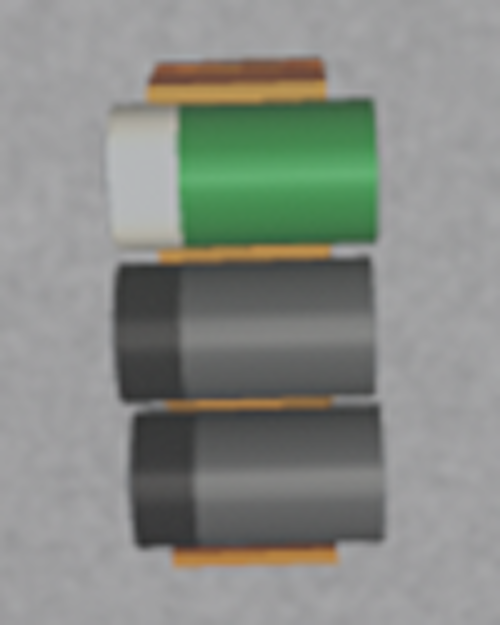

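```bash
python3 - <<'E'
from h import *
st=readout.observe()
c=cams.read_camera("wrist"); T=Tcw(c,st)
f=lambda u,v:(270+u/5-.4,140+v/5-.4)
for nm,A,B in [("top",(115,107),(375,98)),("bot",(118,248),(378,243))]:
    a,b=[ray(c,T,*f(*p),.0265)[:2] for p in (A,B)]; print(nm,a,b,np.hypot(*(b-a)),np.arctan2(*(b-a)[::-1]))
a,b=[ray(c,T,*f(*p),.043)[:2] for p in [(107,175),(380,172)]]; print("ends@43",a,b,(a+b)/2,np.hypot(*(b-a)),np.arctan2(*(b-a)[::-1]))
# lateral: ray edges at u mid
m=[ray(c,T,*f(247,v),.0265)[:2] for v in (102,246)]; print(m,np.mean(m,0),np.hypot(*(m[1]-m[0])))
g=[ray(c,T,*f(u,v),.0265)[:2] for u,v in [(245,174),(248,330),(257,476)]];print("axes",g,np.diff(g,axis=0))
d=g[2]-g[0];print(np.arctan2(d[1],d[0]))
print(yaw_of(st),grasp(st))
E
```

```text
top [0.48673553 0.23816686] [0.5095021  0.29157151] 0.058054920188502404 1.167822481380233
bot [0.51625862 0.22401618] [0.54042677 0.27844832] 0.059556339079198925 1.15293889898575
ends@43 [0.49712031 0.23283837] [0.52147494 0.28641517] [0.50929763 0.25962677] 0.058852537839372235 1.1441449594757713
[array([0.49821692, 0.26534722]), array([0.52836038, 0.25099021])] [0.51328865 0.25816872] 0.03338789790660771
axes [array([0.5128992 , 0.25785356]), array([0.54679473, 0.24246778]), array([0.58099252, 0.2285711 ])] [[ 0.03389553 -0.01538578]
 [ 0.0341978  -0.01389668]]
-0.40612700016331743
1.1316194412299825 [0.51055279 0.26697827 0.24528077]
```

```bash
python3 -m inch '2 -9 -30 0.03 1;0 0 -30 0 1;0 0 -30 0 1;0 0 -30 0 1;0 0 0 0 1;0 0 0 0 1'
python3 - <<'E'
from h import *
c,T,st=grab("wrist","w3.png")
print(st["tool_pos"],yaw_of(st),grasp(st),R.from_euler("xyz",st["tool_rot"]).as_matrix().round(4))
E
```

```text
time: 2.77
tool_pos: [0.513, 0.2567, 0.2843]
tool_rot: [-2.337, 1.568, -2.749]
contact_force: [0.5, -0.1, -0.4]
opening: 0.0917
[0.51299547 0.25673656 0.28432669] 1.1588250393034905 [0.51255602 0.25655459 0.1253274 ] [[-0.0028  0.4004  0.9163]
 [-0.0011  0.9163 -0.4004]
 [-1.     -0.0022 -0.0021]]
```

View pics/w3.png

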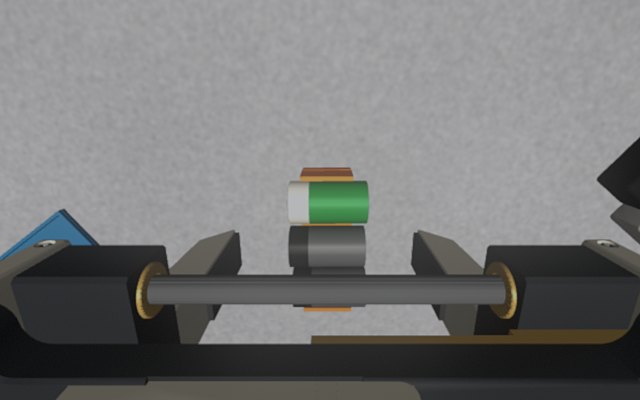

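The cell is square to the jaws, centred at (328.5,202). I'll check where it sits relative to the grasp point.

```bash
python3 - <<'E'
from h import *
c,T,st=grab("wrist","w4.png",(260,150,400,320),4)
im=c["color"].astype(int)
print("col335",[(v,im[v,335].tolist()) for v in range(174,232)][::2])
print("row205",[(u,im[205,u].tolist()) for u in list(range(284,294))+list(range(362,374))])
for u,v in [(335,180),(335,223.5)]: print(ray(c,T,u,v,.0265))
for u in (288.5,369): print(ray(c,T,u,202,.043))
E
```

```text
col335 [(174, [151, 113, 69]), (176, [179, 141, 79]), (178, [183, 142, 78]), (180, [61, 84, 59]), (182, [60, 100, 65]), (184, [62, 110, 68]), (186, [63, 117, 70]), (188, [64, 124, 73]), (190, [64, 129, 73]), (192, [67, 134, 77]), (194, [68, 140, 80]), (196, [77, 152, 91]), (198, [87, 164, 102]), (200, [89, 166, 104]), (202, [94, 172, 110]), (204, [84, 163, 99]), (206, [73, 151, 87]), (208, [67, 143, 80]), (210, [64, 138, 76]), (212, [63, 134, 74]), (214, [61, 130, 72]), (216, [60, 123, 69]), (218, [57, 115, 66]), (220, [58, 99, 60]), (222, [177, 132, 69]), (224, [60, 60, 57]), (226, [64, 67, 65]), (228, [69, 72, 70]), (230, [75, 78, 75])]
row205 [(284, [160, 160, 161]), (285, [152, 154, 156]), (286, [168, 170, 172]), (287, [181, 183, 184]), (288, [180, 183, 184]), (289, [180, 182, 184]), (290, [180, 182, 184]), (291, [179, 182, 183]), (292, [180, 183, 183]), (293, [179, 182, 183]), (362, [79, 156, 93]), (363, [78, 156, 93]), (364, [77, 156, 92]), (365, [76, 155, 91]), (366, [104, 146, 114]), (367, [141, 146, 145]), (368, [156, 154, 156]), (369, [155, 155, 156]), (370, [158, 158, 159]), (371, [161, 161, 162]), (372, [162, 162, 163]), (373, [162, 162, 163])]
[0.50102035 0.27188472 0.0265    ]
[0.5336842  0.25797473 0.0265    ]
[0.49862334 0.23594545 0.043     ]
[0.52182218 0.28921751 0.043     ]
```

```bash
python3 -m inch '1 2 -20 0 1;0 0 -25 0 1;0 0 -25 0 1;0 0 -21 0 1;0 0 0 0 1;0 0 0 0 1'
python3 - <<'E'
from h import *
c,T,st=grab("wrist","w5.png")
print(st["tool_pos"],yaw_of(st),grasp(st),st["contact_force"])
E
```

```text
time: 3.37
tool_pos: [0.5145, 0.2603, 0.195]
tool_rot: [0.772, 1.57, 0.362]
contact_force: [-0.0, -0.5, -1.0]
opening: 0.0919
[0.51452464 0.2602575  0.19504196] 1.1606729810878258 [0.51469748 0.26032295 0.03604207] [-0.00144766 -0.50785567 -0.99642621]
```

View pics/w5.png

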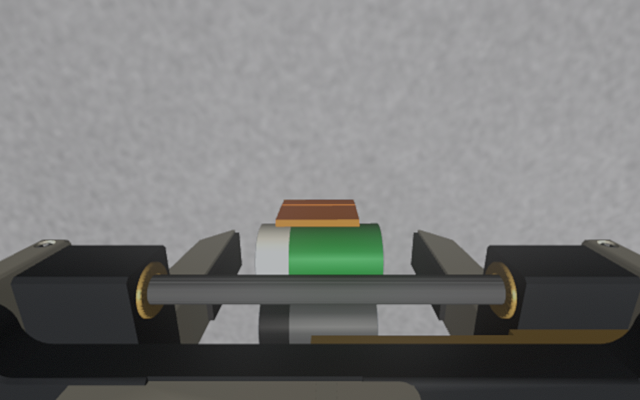

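The cell lies between the fingers, spanning 257–382 against finger tips at 240 and 413. I'll close and lift.

```bash
python3 -m inch '0 0 -1 0 0.6;0 0 0 0 0.5;0 0 0 0 0.4;0 0 0 0 0.4;0 0 0 0 0.4;0 0 0 0 0.4' 30;python3 -m inch '0 0 5 0 0.4;0 0 20 0 0.4;0 0 30 0 0.4;0 0 30 0 0.4;0 0 0 0 0.4'
python3 - <<'E'
from h import *
c,T,st=grab("wrist","w6.png")
print(st["tool_pos"],yaw_of(st),grasp(st),st["contact_force"],st["opening"])
E
```

```text
time: 3.92
tool_pos: [0.514, 0.2603, 0.1931]
tool_rot: [0.745, 1.57, 0.335]
contact_force: [-1.0, 0.1, 2.2]
opening: 0.0606
time: 4.33
tool_pos: [0.5154, 0.2609, 0.2837]
tool_rot: [0.762, 1.561, 0.353]
contact_force: [2.0, 0.9, -0.2]
opening: 0.0605
[0.51537393 0.26089736 0.28366461] 1.1611594389382573 [0.51687617 0.26145002 0.12467266] [ 2.04012866  0.93405763 -0.15605934] 0.0604562439966941
```

View pics/w6.png

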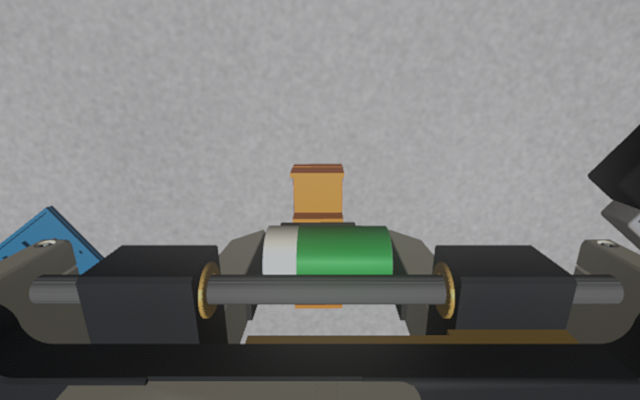

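```bash
python3 -m inch '0 -10 20 -0.12 0.4;2 -36 20 -0.12 0.4;2 -36 20 -0.12 0.4;2 -36 5 -0.12 0.4;2 -36 0 -0.12 0.4;2 -36 0 -0.12 0.4;2 -36 0 -0.12 0.4;0 -20 0 -0.11 0.4';python3 -m inch '0 -5 0 0 0.4;0 0 0 0 0.4;0 0 0 0 0.4'
python3 - <<'E'
from h import *
c,T,st=grab("wrist","w7.png")
print(st["tool_pos"],yaw_of(st),grasp(st),st["contact_force"],st["opening"])
c,T,st=grab("top","t7.png",(280,190,480,330),4)
m=mask(c,(95,120,60),(115,255,255)); m[:,:280]=0; m[:,370:]=0
E
```

```text
time: 5.05
tool_pos: [0.5257, 0.0111, 0.3416]
tool_rot: [-1.396, 1.569, -2.763]
contact_force: [0.6, 0.2, -0.9]
opening: 0.0605
time: 5.3
tool_pos: [0.5258, 0.0098, 0.342]
tool_rot: [-2.272, 1.569, 2.653]
contact_force: [0.2, 0.1, -0.6]
opening: 0.0606
[0.52577974 0.00979524 0.34199081] 0.21310859370567473 [0.52554852 0.00991812 0.18299102] [ 0.24815437  0.09265511 -0.55276438] 0.060619501943891534
```

View pics/w7.png

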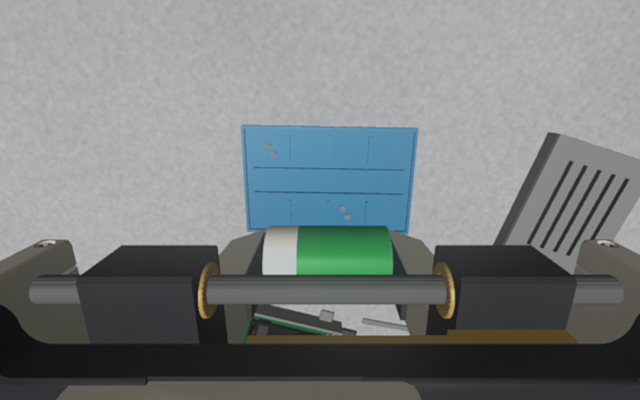

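View pics/t7.png

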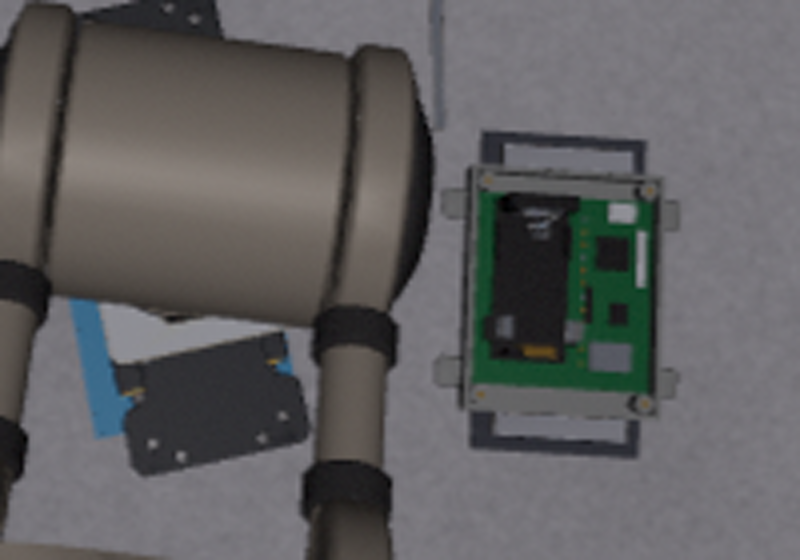

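The mat lies square in the wrist view. Its rib lines are at rows ~168 and ~192, columns 254–405. I'll place the trough centre from those.

```bash
python3 - <<'E'
from h import *
c,T,st=grab("wrist")
g=cv2.cvtColor(c["color"],cv2.COLOR_RGB2GRAY).astype(float)
L=[]
for lo,hi in [(160,178),(184,200)]:
    us=np.arange(262,400); vs=[]
    for u in us:
        col=g[lo:hi,u]; w=np.clip(np.median(col)-col-8,0,None); vs.append((w*np.arange(lo,hi)).sum()/w.sum() if w.sum()>5 else np.nan)
    vs=np.array(vs); ok=~np.isnan(vs); p=np.polyfit(us[ok],vs[ok],1); print(p,ok.sum()); L.append(p)
E_=[]
for p in L:
    a,b=[ray(c,T,u,np.polyval(p,u),.006)[:2] for u in (262,400)]; E_.append((a,b)); print(a,b,np.arctan2(*(b-a)[::-1]))
a=np.mean([e[0] for e in E_],0); b=np.mean([e[1] for e in E_],0); d=(b-a)/np.hypot(*(b-a)); n=np.array([-d[1],d[0]])
print("gap",(E_[0][0]-E_[1][0])@n,"mid yaw",np.arctan2(d[1],d[0]))
gp=grasp(st)[:2]; print("grasp to trough along n",(a-gp)@n, n, "yaw",yaw_of(st))
m=mask(c,(95,120,60),(115,255,255)); m[232:]=0
ends=[np.argwhere(m[v]).ravel()[[0,-1]] for v in (175,180,185)]; print(ends)
q=[ray(c,T,u,180,.004)[:2] for u in ends[1]]; print(q,np.mean(q,0),np.hypot(*(q[1]-q[0])), "along d",(np.mean(q,0)-gp)@d)
E
```

```text
[1.76114324e-02 1.63020967e+02] 138
[1.75044164e-02 1.87154845e+02] 138
[0.46154513 0.00843126] [0.59607015 0.0353163 ] 0.19725291302993292
[ 0.46547976 -0.01625103] [0.60301868 0.01121144] 0.19707871880647806
gap 0.024974843085856208 mid yaw 0.1971648525746296
grasp to trough along n -0.0020823948705829334 [-0.1958899  0.9806259] yaw 0.21406112033502997
[array([244, 412]), array([244, 411]), array([245, 411])]
[array([ 0.44547023, -0.00856697]), array([0.61031437, 0.02747902])] [0.5278923  0.00945602] 0.16873916640277542 along d 0.0018860235549276257
```

```bash
python3 -m inch '2 -2 -20 -0.017 0.4;0 0 -30 0 0.4;0 0 -30 0 0.4;0 0 -30 0 0.4;0 0 -25 0 0.4;0 0 -10 0 0.4;0 0 -6 0 0.4;0 0 0 0 0.4';python3 -m inch '0 0 -3 0 0.4;0 0 0 0 0.4'
python3 - <<'E'
from h import *
c,T,st=grab("wrist","w8.png")
print(st["tool_pos"],yaw_of(st),grasp(st),st["contact_force"],st["opening"])
c,T,st=grab("scene","s8.png",(280,150,440,260),5)
E
```

```text
time: 6.12
tool_pos: [0.528, 0.0079, 0.1912]
tool_rot: [-1.961, 1.57, 2.946]
contact_force: [-0.1, -0.3, -1.3]
opening: 0.0604
time: 6.28
tool_pos: [0.5285, 0.0074, 0.1898]
tool_rot: [1.255, 1.568, -0.121]
contact_force: [-0.7, -0.6, -0.9]
opening: 0.0605
[0.52847645 0.00742004 0.1897711 ] 0.19451699163269073 [0.52884937 0.00737459 0.03077154] [-0.66653172 -0.64693834 -0.91335701] 0.06048824075585296
```

View pics/w8.png

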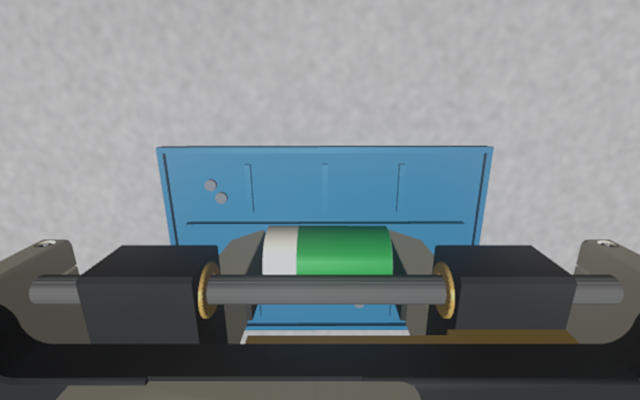

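View pics/s8.png

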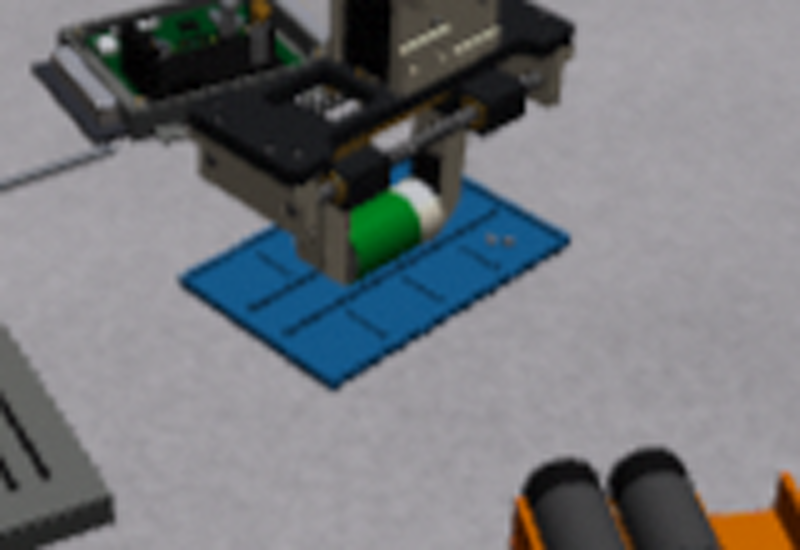

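The cell is just above the trough, aligned. I'll creep down to contact.

```bash
for i in 1; do python3 -m inch '0 0 -1.5 0 0.4;0 0 0 0 0.4'; python3 -m inch '0 0 -1 0 0.4;0 0 0 0 0.4';python3 -m inch '0 0 -1 0 0.4;0 0 0 0 0.4'; done
```

```text
time: 6.55
tool_pos: [0.5282, 0.0072, 0.1878]
tool_rot: [1.226, 1.569, -0.151]
contact_force: [1.1, 0.3, 0.9]
opening: 0.0606
time: 6.72
tool_pos: [0.5284, 0.0069, 0.1872]
tool_rot: [1.043, 1.568, -0.334]
contact_force: [-0.8, -2.1, 5.6]
opening: 0.0603
time: 6.88
tool_pos: [0.5284, 0.0069, 0.1871]
tool_rot: [1.047, 1.568, -0.329]
contact_force: [-3.6, -2.4, 13.0]
opening: 0.0604
```

```bash
python3 -m inch '0 0 1.5 0 0.4;0 0 0 0 0.75;0 0 0 0 0.85;0 0 0 0 0.95;0 0 0 0 0.95;0 0 0 0 0.95'; python3 -m inch '0 0 20 0 0.95;0 0 35 0 0.95;0 0 35 0 0.95;0 0 20 0 0.95;0 0 0 0 0.95;0 0 0 0 1'
python3 - <<'E'
from h import *
c,T,st=grab("wrist","w9.png")
print(st["tool_pos"],yaw_of(st),grasp(st),st["contact_force"],st["opening"])
E
```

```text
time: 7.38
tool_pos: [0.5279, 0.0073, 0.1865]
tool_rot: [-2.005, 1.57, 2.902]
contact_force: [-0.0, -0.1, -0.8]
opening: 0.0861
time: 7.88
tool_pos: [0.5281, 0.0073, 0.2977]
tool_rot: [1.242, 1.568, -0.135]
contact_force: [0.3, -0.7, -0.1]
opening: 0.0902
[0.52808864 0.00730796 0.29766304] 0.19407748867886174 [0.52849607 0.00725269 0.13866357] [ 0.33812416 -0.68175493 -0.09481154] 0.09019084793548172
```

View pics/w9.png

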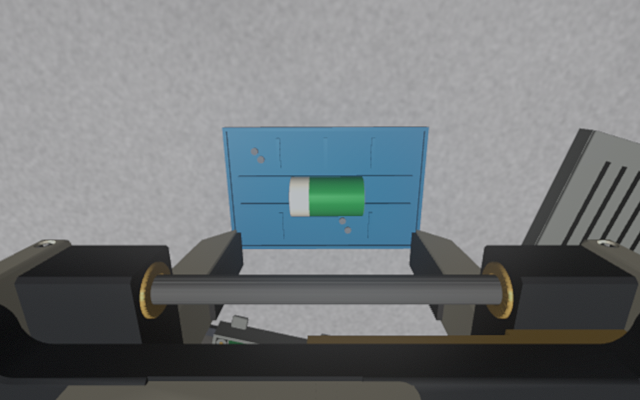

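The cell lies let go in the trough, at (327,196). Before regrasping I'll look at the unit with the empty wrist camera.

```bash
python3 - <<'E'
from h import *
c,T,st=grab("top")
for u,v in [(414.8,246),(414.8,278),(414,262),(420,263)]: print(ray(c,T,u,v,.0325))
E
python3 -m inch '0 -20 10 -0.12 1;-3 -20 10 -0.12 1;-3 -20 10 -0.12 1;-3 -20 0 -0.12 1;-3 -20 0 -0.12 1;-3 -20 0 -0.12 1;-3 -20 0 -0.12 1;-3 -15 0 -0.12 1'; python3 -m inch '-3 -10 0 -0.12 1;-3 -10 0 -0.12 1;-3 -10 0 -0.12 1;-3 0 0 -0.12 1;0 0 0 -0.12 1;0 0 0 -0.12 1;0 0 0 -0.09 1;0 0 0 0 1'
python3 - <<'E'
from h import *
c,T,st=grab("wrist","w10.png")
print(st["tool_pos"],yaw_of(st),grasp(st),st["qpos"])
E
```

```text
[ 0.54530338 -0.1889113   0.0325    ]
[ 0.47849204 -0.1870978   0.0325    ]
[ 0.51173843 -0.18631266  0.0325    ]
[ 0.50966848 -0.19891397  0.0325    ]
time: 8.65
tool_pos: [0.5065, -0.1491, 0.3249]
tool_rot: [-1.141, 1.568, 2.799]
contact_force: [-0.2, -0.7, 0.5]
opening: 0.0917
time: 9.32
tool_pos: [0.4947, -0.1777, 0.325]
tool_rot: [-0.461, 1.567, 2.672]
contact_force: [-0.5, -0.2, 0.1]
opening: 0.092
[ 0.49471396 -0.1776896   0.32499142] -1.5793357143347635 [ 0.49423503 -0.17744673  0.16599233] [-4.90665405e-01  4.22210188e-01  1.63826229e+00 -8.15323610e-05
  1.08449668e+00  1.08870626e+00]
```

View pics/w10.png

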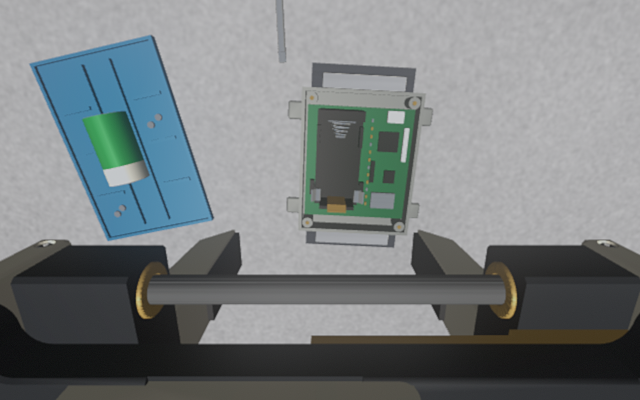

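```bash
python3 - <<'E'
from h import *
c,T,st=grab("wrist","w11.png",(285,60,440,250),4)
np.savez("u11.npz",col=c["color"],T=T)
E
```

View pics/w11.png

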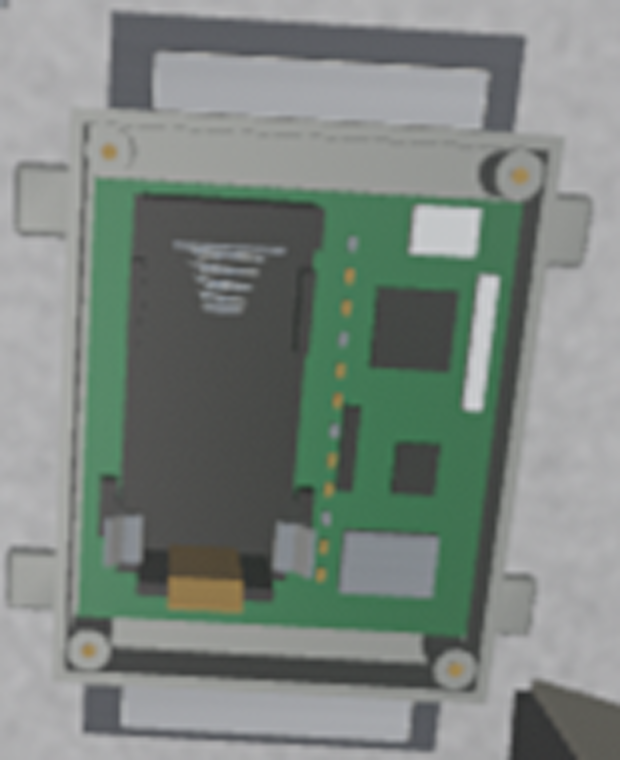

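```bash
cat > bay.py <<'E'
from h import *
st=readout.observe(); c=cams.read_camera("wrist"); T=np.load("u11.npz")["T"]
f=lambda u,v:(285+(u+.5)/4-.5,60+(v+.5)/4-.5)
P=lambda u,v,z: ray(c,T,*f(u,v),z)[:2]
TL,TR,BR,BL=[P(*p,.02) for p in [(78,112),(560,140),(485,700),(57,682)]]
print("rim sizes",[np.hypot(*d).round(4) for d in (TR-TL,BR-TR,BL-BR,TL-BL)],"centre",(TL+TR+BR+BL)/4)
for a,b in ((TL,BL),(TR,BR)): print("x dir",np.arctan2(*(b-a)[::-1]))
for a,b in ((TR,TL),(BR,BL)): print("y dir?",np.arctan2(*(b-a)[::-1]))
S=[P(*p,.020) for p in [(109,152),(520,176),(455,669),(88,650)]]
print("screws",S)
print("clipL",P(124,518,.046),P(124,568,.046),"clipR",P(294,523,.046),P(294,575,.046),"inner edges", P(143,545,.046),P(274,548,.046))
print("contact top/bot edges",P(205,575,.045),P(205,610,.045),P(205,548,.045), "sides",P(170,575,.045),P(243,578,.045))
print("wall",P(228,197,.046),P(228,232,.046), "spring first line",P(230,245,.0325))
E
python3 bay.py
```

```text
rim sizes [np.float64(0.1011), np.float64(0.1278), np.float64(0.102), np.float64(0.1288)] centre [ 0.51197556 -0.20478181]
x dir 3.0805621035070176
x dir 3.0879606674544484
y dir? 1.5129061663580146
y dir? 1.5231147673793008
screws [array([ 0.57094785, -0.16434938]), array([ 0.56585879, -0.2510894 ]), array([ 0.45347896, -0.24440765]), array([ 0.4584958 , -0.15767682])]
clipL [ 0.49838642 -0.16745739] [ 0.4874629  -0.16732676] clipR [ 0.49722459 -0.20273752] [ 0.48583273 -0.20303796] inner edges [ 0.49251076 -0.17135284] [ 0.49179218 -0.19870498]
contact top/bot edges [ 0.48553632 -0.1843641 ] [ 0.47767804 -0.18441367] [ 0.49150957 -0.18432642] sides [ 0.48555288 -0.1769792 ] [ 0.48484992 -0.19239137]
wall [ 0.56278271 -0.18828373] [ 0.55619801 -0.18835941] spring first line [ 0.55270287 -0.18941768]
```

The screws, rim and clips agree. The bay is at about (0.5135,-0.1865) and its x axis points at 3.083 rad. Now I'll measure the cell on the mat from the same view.

```bash
python3 - <<'E'
from h import *
D=np.load("u11.npz"); st=readout.observe(); c=cams.read_camera("wrist"); T=D["T"]
c["color"]=D["col"]; 
g=mask(c,(50,100,50),(80,255,255)); g[:,200:]=0
hsv=cv2.cvtColor(c["color"],cv2.COLOR_RGB2HSV)
w=cv2.inRange(hsv,(0,0,120),(179,60,255)); w[:155]=0; w[192:]=0; w[:,:100]=0; w[:,152:]=0
# white band component touching the green
r,a,k=rect(cv2.morphologyEx(g|w,cv2.MORPH_OPEN,np.ones((3,3),np.uint8))); b=cv2.boxPoints(r); print(r,a,b)
for z in (.0205,):
    Q=np.array([ray(c,T,*p,z)[:2] for p in b]); print(Q,Q.mean(0),[np.hypot(*(Q[i]-Q[i-1])) for i in range(4)])
cv2.imwrite("pics/m11.png",cv2.resize((g|w)[90:250,60:220],None,fx=3,fy=3)); cv2.imwrite("pics/c11.png",cv2.resize(c["color"][90:250,60:220,::-1],None,fx=4,fy=4,interpolation=cv2.INTER_CUBIC))
E
```

```text
((114.19139099121094, 146.74493408203125), (77.54947662353516, 38.2923583984375), 68.38521575927734) 2624.5 [[ 82.10831  117.74954 ]
 [117.70801  103.64401 ]
 [146.27448  175.74033 ]
 [110.674774 189.84586 ]]
[[ 5.54977301e-01  3.23189916e-02]
 [ 5.66513150e-01 -3.53234911e-04]
 [ 5.03894859e-01 -1.41724611e-02]
 [ 4.90738661e-01  2.05263546e-02]] [0.52903099 0.00957991] [np.float64(0.06531209112619352), np.float64(0.03464895645828201), np.float64(0.06412504476421055), np.float64(0.037109208629334464)]
```

View pics/c11.png

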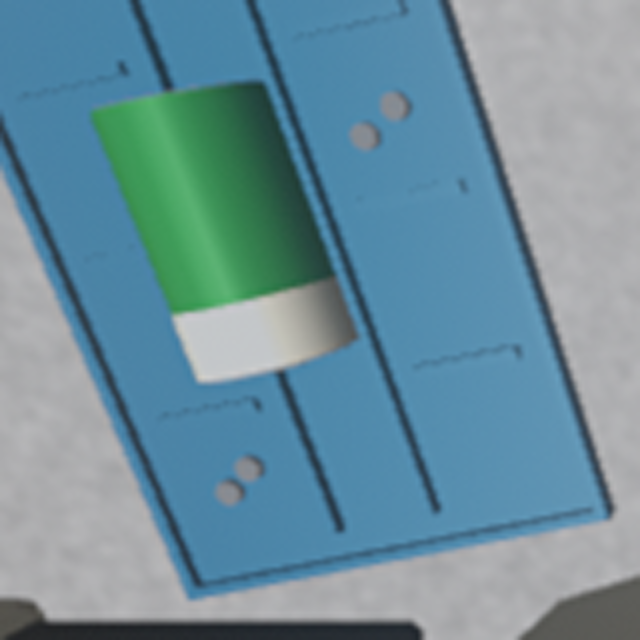

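```bash
python3 -m inch '4 20 0 0.05 1;6 33 0 0.05 1;6 33 0 0.05 1;6 33 0 0.055 1;6 33 0 0 1;5 25 0 0 1;1 8 0 0 1;0 0 0 0 1';python3 -m inch '0 0 -20 0 1;0 0 -30 0 1;0 0 -20 0 1;0 0 0 0 1;0 0 0 0 1'
python3 - <<'E'
from h import *
c,T,st=grab("wrist","w12.png")
print(st["tool_pos"],yaw_of(st),grasp(st),st["qpos"])
E
```

```text
time: 10.18
tool_pos: [0.529, 0.0091, 0.3265]
tool_rot: [-0.428, 1.57, 2.918]
contact_force: [0.1, -0.3, 0.5]
opening: 0.0917
time: 10.6
tool_pos: [0.5288, 0.0061, 0.2562]
tool_rot: [-0.181, 1.568, -3.124]
contact_force: [-0.3, 0.0, 1.3]
opening: 0.092
[0.5287566  0.00609962 0.25620216] -1.3717438987254562 [0.52837169 0.0060928  0.09720262] [-1.33354931e-01  5.15899736e-01  1.70558382e+00 -4.57111077e-04
  9.22502764e-01  1.23866490e+00]
```

View pics/w12.png

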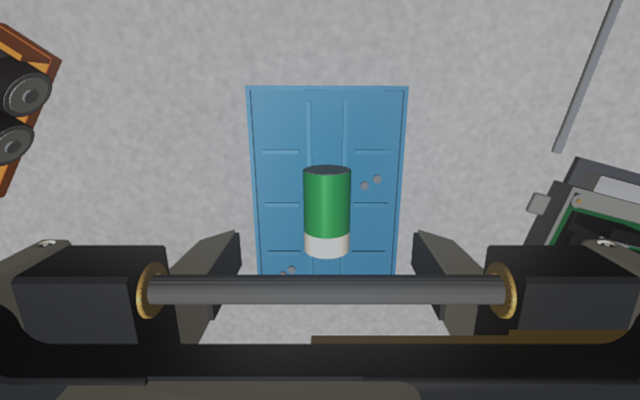

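```bash
python3 - <<'E'
from h import *
c,T,st=grab("wrist","w13.png",(290,150,370,270),5)
for v in (166,176,245,256): print(v,ray(c,T,327,v,.037),ray(c,T,327,v,.0205))
print(grasp(st))
E
```

```text
166 [0.56512941 0.01399411 0.037     ] [0.56172568 0.01324196 0.0205    ]
176 [0.55881238 0.01270782 0.037     ] [0.55488686 0.01184943 0.0205    ]
245 [0.51185039 0.00314531 0.037     ] [0.50404571 0.00149703 0.0205    ]
256 [0.50377034 0.00150003 0.037     ] [ 4.95298234e-01 -2.84150789e-04  2.05000000e-02]
[0.52932212 0.00617112 0.09835222]
```

View pics/w13.png

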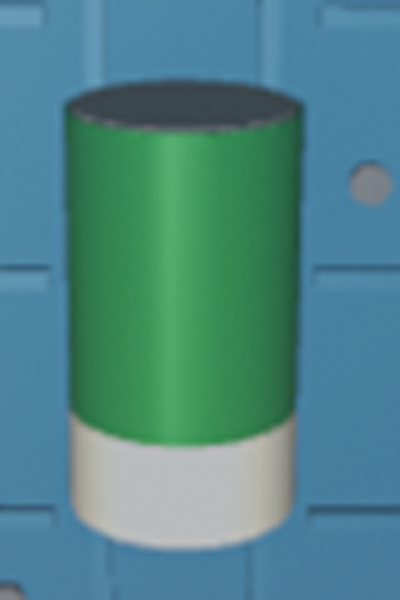

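The cell is centred between the jaws, and its measured centre (.5293,.0067) agrees with the grasp point. I'll go down and grip lightly.

```bash
python3 -m inch '0 0 -25 0 1;0 0 -25 0 1;0 0 -21 0 1;0 0 0 0 1;0 0 0 0 0.5;0 0 0 0 0.3;0 0 0 0 0.2;0 0 0 0 0.2' 8; python3 -m inch '0 0 0 0 0.2;0 0 0 0 0.2;0 0 0 0 0.2'
```

```text
time: 11.37
tool_pos: [0.5295, 0.0072, 0.1874]
tool_rot: [2.776, 1.568, -0.165]
contact_force: [-0.3, -0.7, -0.4]
opening: 0.0698
time: 11.62
tool_pos: [0.529, 0.0073, 0.1861]
tool_rot: [2.66, 1.57, -0.281]
contact_force: [-0.7, 0.8, -0.3]
opening: 0.0496
```

```bash
python3 -m inch '0 0 5 0 0.2;0 0 10 0 0.2;0 0 15 0 0.2;0 0 20 0 0.2;0 0 20 0 0.2;0 0 20 0 0.2;0 0 10 0 0.2;0 0 0 0 0.2'
python3 - <<'E'
from h import *
c,T,st=grab("wrist","w14.png")
print(st["tool_pos"],yaw_of(st),grasp(st),st["opening"])
c,T,st=grab("scene","s14.png",(260,100,440,240),4)
E
```

```text
time: 12.28
tool_pos: [0.5296, 0.0072, 0.2886]
tool_rot: [2.799, 1.565, -0.143]
contact_force: [0.6, 0.1, -0.5]
opening: 0.0183
[0.52958714 0.00724219 0.28861497] -1.370914414589694 [0.53045173 0.00711792 0.12961736] 0.01829818992798813
```

View pics/w14.png

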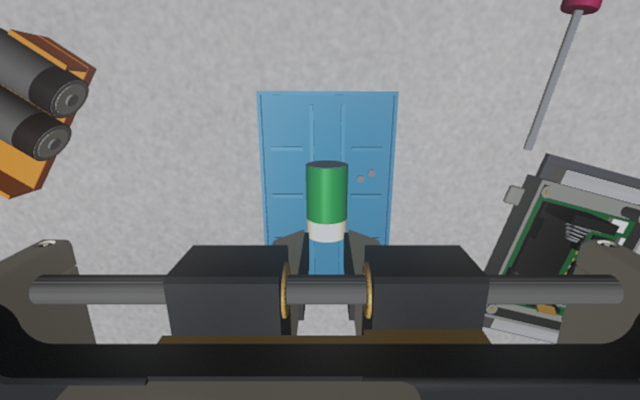

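View pics/s14.png

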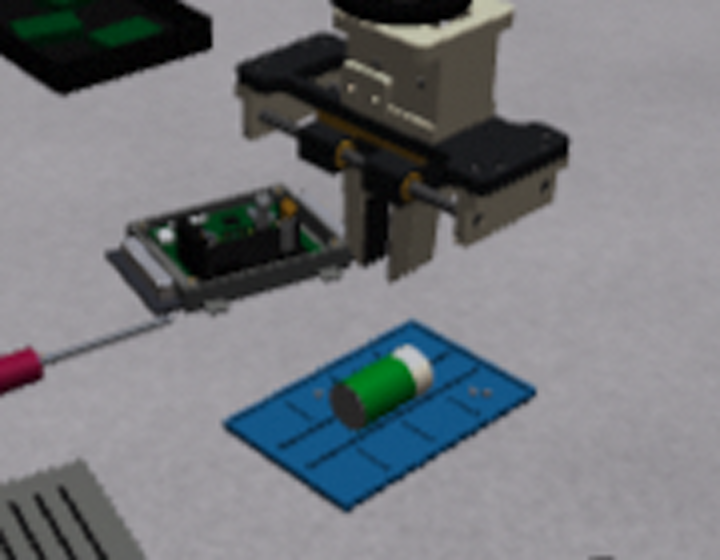

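I lifted before the slow fingers had closed, so the cell stayed in place at (327,200). I'll go back down with enough rows for closing.

```bash
python3 -m inch '0 0 0 0 0.6;0 0 0 0 0.6;0 0 0 0 0.6;0 0 0 0 0.6;0 0 0 0 0.6;0 0 0 0 0.6' 8; python3 -m inch '0 0 -25 0 0.6;0 0 -25 0 0.6;0 0 -30 0 0.6;0 0 -20 0 0.6;-1 0 -3 0 0.6;0 0 0 0 0.2;0 0 0 0 0.2;0 0 0 0 0.2';python3 -m inch '0 0 0 0 0.2;0 0 0 0 0.2;0 0 0 0 0.2;0 0 0 0 0.2;0 0 0 0 0.2'
```

```text
time: 12.88
tool_pos: [0.529, 0.0073, 0.2855]
tool_rot: [-0.008, 1.57, -2.95]
contact_force: [0.2, 0.2, -0.8]
opening: 0.053
time: 13.55
tool_pos: [0.528, 0.0073, 0.1827]
tool_rot: [1.253, 1.571, -1.689]
contact_force: [-0.2, 0.4, 1.2]
opening: 0.0397
time: 13.97
tool_pos: [0.5282, 0.0069, 0.183]
tool_rot: [2.33, 1.57, -0.612]
contact_force: [0.7, -4.7, 2.6]
opening: 0.0326
```

```bash
python3 -m inch '0 0 5 0 0.2;0 0 10 0 0.2;0 0 20 0 0.2;0 0 20 0 0.2;0 0 20 0 0.2;0 0 20 0 0.2;0 0 5 0 0.2;0 0 0 0 0.2'
python3 - <<'E'
from h import *
c,T,st=grab("wrist","w15.png")
print(st["tool_pos"],yaw_of(st),grasp(st),st["opening"])
c,T,st=grab("scene","s15.png",(260,100,440,240),4)
E
```

```text
time: 14.63
tool_pos: [0.5282, 0.0076, 0.2845]
tool_rot: [2.891, 1.567, -0.05]
contact_force: [-0.9, -0.2, -1.7]
opening: 0.0328
[0.528156   0.00758001 0.28447712] -1.3706976296599194 [0.52869609 0.00755281 0.12547804] 0.032793204416001115
```

View pics/w15.png

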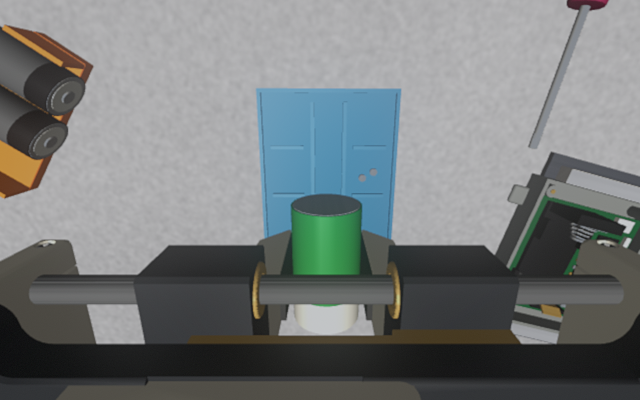

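View pics/s15.png

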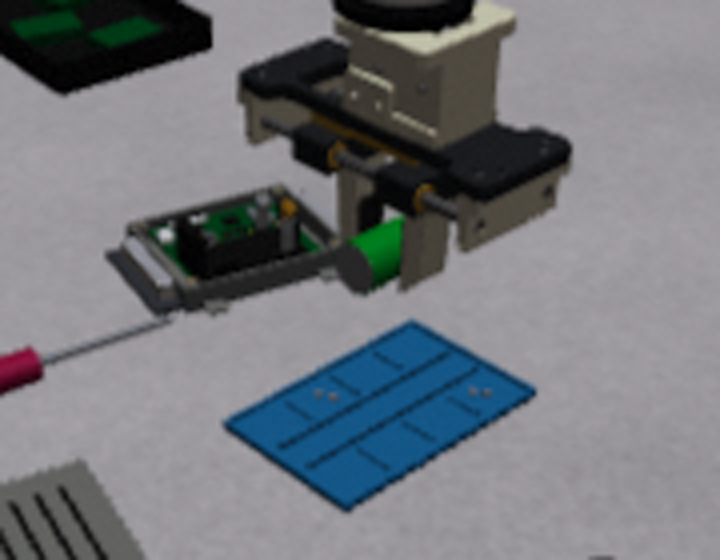

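The cell is held level at its middle. I'll carry it over the bay.

```bash
python3 -m inch '0 -20 0 -0.05 0.2;-2 -30 0 -0.05 0.2;-3 -30 0 -0.05 0.2;-3 -30 0 -0.05 0.2;-3 -30 0 -0.058 0.2;-3 -30 0 0 0.2;-3 -18 0 0 0.2;-2 -6 0 0 0.2';python3 -m inch '0 0 0 0 0.2;0 0 0 0 0.2;0 0 0 0 0.2'
python3 - <<'E'
from h import *
c,T,st=grab("wrist","w16.png")
g=grasp(st); print(st["tool_pos"],yaw_of(st),g,st["opening"])
e=np.array([np.cos(3.083),np.sin(3.083)]); n=np.array([-e[1],e[0]]); d=g[:2]-np.array([.5135,-.1865]); print("grasp in bay",d@e,d@n)
for v in (212,214,216,218): 
    p=ray(c,T,327,v,g[2]+.013)[:2]-g[:2]; print(v,p@e,p@n)
c,T,st=grab("scene","s16.png",(240,80,420,220),4)
E
```

```text
time: 15.4
tool_pos: [0.5083, -0.1892, 0.281]
tool_rot: [-0.214, 1.568, 2.867]
contact_force: [-0.3, -1.9, -1.5]
opening: 0.0329
time: 15.65
tool_pos: [0.509, -0.1856, 0.2821]
tool_rot: [-0.612, 1.569, 2.472]
contact_force: [-0.1, -0.6, -1.2]
opening: 0.0328
[ 0.50895113 -0.18556031  0.28211928] -1.6280588098847986 [ 0.5087503  -0.18540136  0.12311949] 0.03284514416017163
grasp in bay 0.004805885046421683 -0.0008186141945320674
212 -0.03279083454193881 -0.0009512773414776371
214 -0.0319154049477136 -0.0009485437416717734
216 -0.031036619264825222 -0.0009457996622072887
218 -0.030154458157117033 -0.0009430450427053962
```

View pics/w16.png

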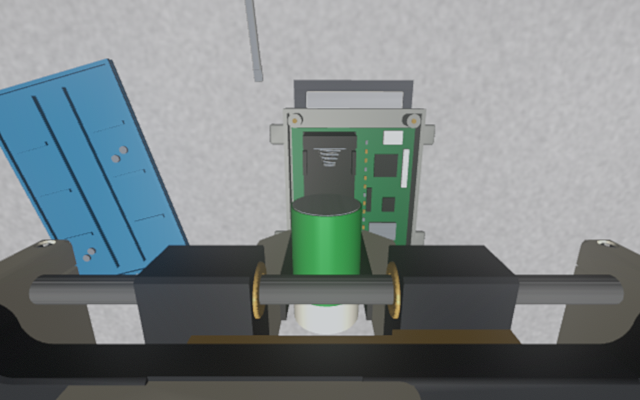

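View pics/s16.png

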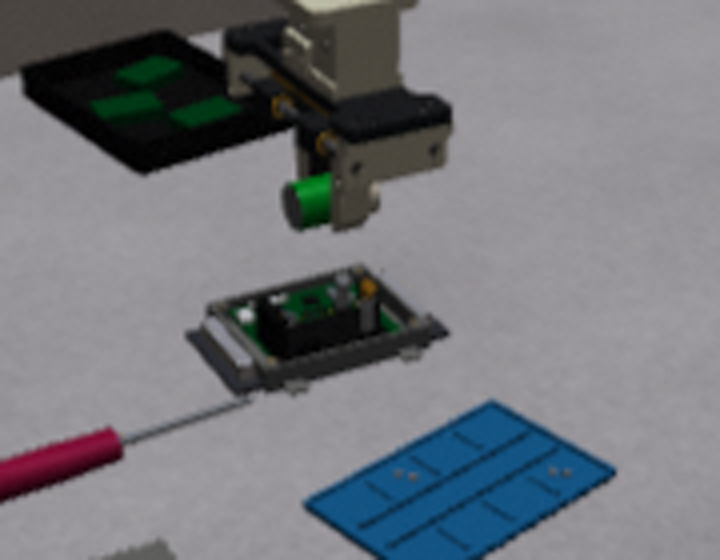

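```bash
python3 - <<'E'
from h import *
c,T,st=grab("wrist","w17.png",(280,90,440,230),5)
g=grasp(st)
for u,v in [(295.5,121),(413,121)]: print(ray(c,T,u,v,.02), "earlier .57095,-.16435 / .56586,-.25109")
E
```

```text
[ 0.5710441  -0.16526207  0.02      ] earlier .57095,-.16435 / .56586,-.25109
[ 0.5662749  -0.25087103  0.02      ] earlier .57095,-.16435 / .56586,-.25109
```

View pics/w17.png

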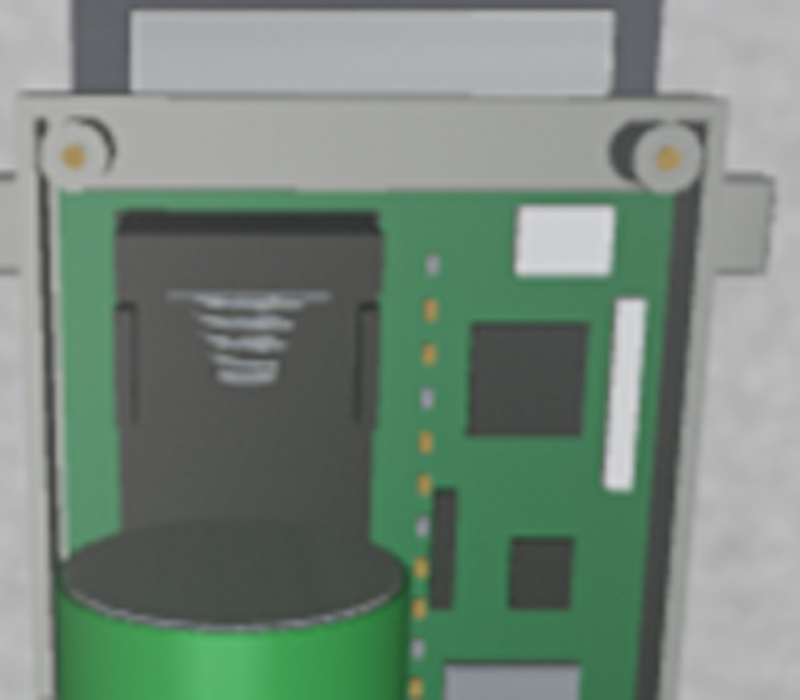

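```bash
python3 - <<'E'
from h import *
st=readout.observe(); c=cams.read_camera("wrist"); T=Tcw(c,st); g=grasp(st)
e=np.array([np.cos(3.083),np.sin(3.083)]); n=np.array([-e[1],e[0]]); o=np.array([.5135,-.1865])
f=lambda u,v:(280+(u+.5)/5-.5,90+(v+.5)/5-.5)
for nm,p,z in [("disc L",(219,376),.0345),("disc R",(276,376),.0345),("disc",(247,384),.034),("wall TL",(116,234),.046),("wall TR",(382,232),.046),("wall top-in",(248,234),.046),("cell L",(60,590),g[2]-.0035),("cell R",(407,585),g[2]-.0035),("guides",(135,420),.023),("g",(358,424),.023)]:
    q=ray(c,T,*f(*p),z)[:2]-o; print(nm,(q@e*1e3).round(1),(q@n*1e3).round(1))
q=g[:2]-o;print("grasp",q@e,q@n,st["tool_pos"])
E
```

```text
disc L -26.8 -3.9
disc R -26.9 4.2
disc -25.6 0.1
wall TL -48.3 -17.4
wall TR -48.6 17.7
wall top-in -48.3 0.0
cell L -24.4 -18.0
cell R -25.0 14.1
guides -17.6 -16.7
g -17.1 17.1
grasp 0.004406639243823819 -0.0006717530637345905 [ 0.50917487 -0.18560034  0.28266426]
```

```bash
python3 -m inch '0 -2 -15 0 0.2;0 0 -20 0 0.2;0 0 -13 0 0.2;0 0 0 0 0.2;0 0 0 0 0.2' 6
cat > look.py <<'E'
import sys
from h import *
t=sys.argv[1]
c,T,st=grab("wrist","w%s.png"%t); g=grasp(st)
e=np.array([np.cos(3.083),np.sin(3.083)]); n=np.array([-e[1],e[0]]); o=np.array([.5135,-.1865])
q=g-np.append(o,.0325); print("tcp",st["tool_pos"].round(4),"grasp bay mm",(q[:2]@e*1e3).round(1),(q[:2]@n*1e3).round(1),(q[2]*1e3).round(1),"yaw",yaw_of(st).round(3),"F",st["contact_force"].round(1),"open",round(st["opening"],4),"t",st["time"])
grab("scene","s%s.png"%t,(270,110,390,200),6)
E
python3 look.py 18
```

```text
time: 16.27
tool_pos: [0.509, -0.1883, 0.2345]
tool_rot: [-0.4, 1.569, 2.684]
contact_force: [-1.0, 0.3, -1.0]
opening: 0.0327
tcp [ 0.509  -0.1883  0.2345] grasp bay mm 4.6 2.0 43.0 yaw -1.628 F [-1.   0.3 -1. ] open 0.0327 t 16.2667
```

View pics/w18.png

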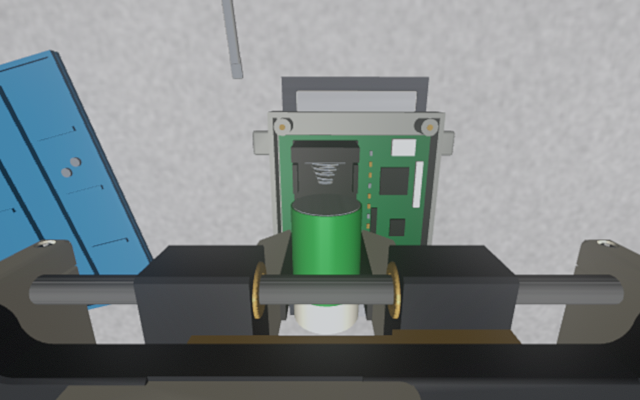

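View pics/s18.png

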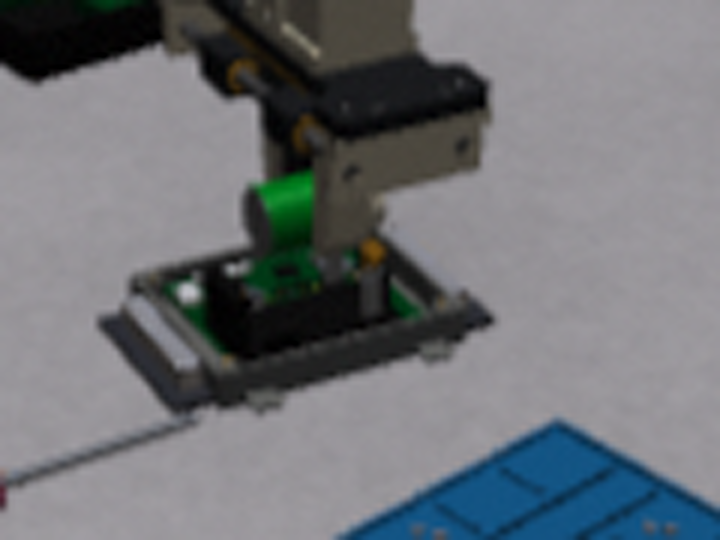

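```bash
python3 - <<'E'
from h import *
c,T,st=grab("wrist","w19.png",(280,130,380,240),6)
E
```

```text
(no output)
```

View pics/w19.png

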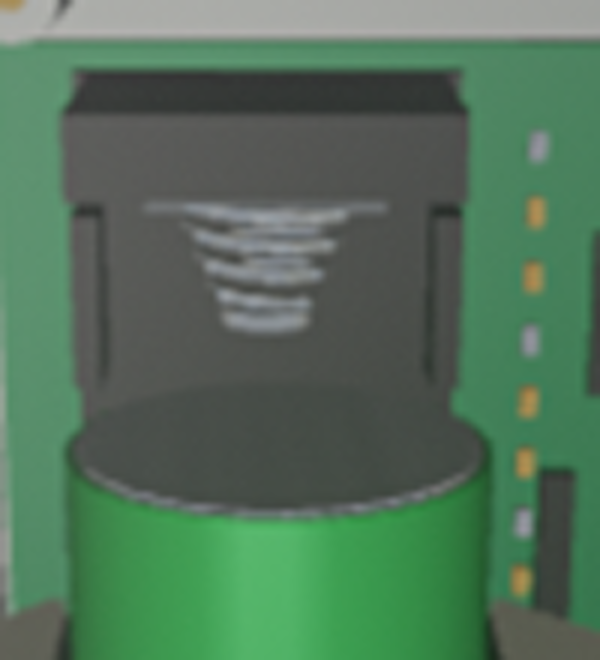

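```bash
python3 -m inch '0 1.2 -5 0 0.2;0 0 -4 0 0.2;0 0 0 0 0.2'; python3 -m inch '0 0 -3 0 0.2;0 0 0 0 0.2'; python3 -m inch '0 0 -3 0 0.2;0 0 0 0 0.2';python3 look.py 20
```

```text
time: 16.67
tool_pos: [0.5087, -0.1873, 0.2252]
tool_rot: [-0.393, 1.57, 2.69]
contact_force: [-0.2, -0.6, -1.5]
opening: 0.033
time: 16.83
tool_pos: [0.5089, -0.1875, 0.2223]
tool_rot: [-0.338, 1.57, 2.746]
contact_force: [-0.7, -0.7, -1.1]
opening: 0.0325
time: 17.0
tool_pos: [0.5093, -0.1877, 0.2197]
tool_rot: [2.781, 1.569, -0.419]
contact_force: [1.3, 0.0, 0.8]
opening: 0.0325
tcp [ 0.5093 -0.1877  0.2197] grasp bay mm 3.9 1.5 28.2 yaw -1.629 F [1.3 0.  0.8] open 0.0325 t 17.0
```

View pics/w20.png

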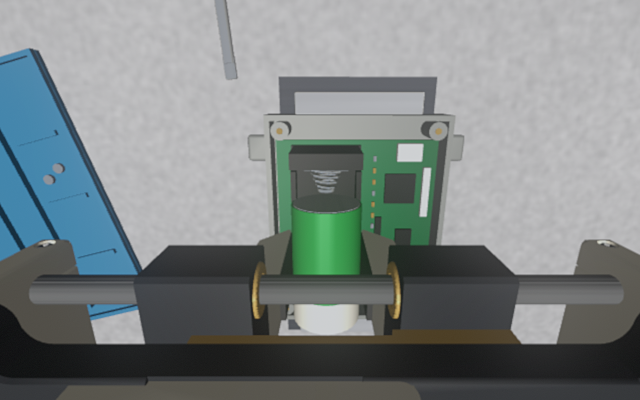

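View pics/s20.png

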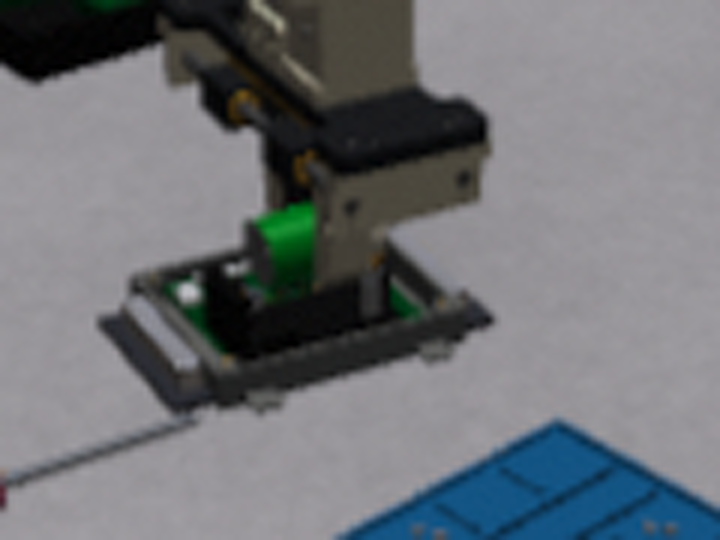

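```bash
python3 -m inch '0 0.3 -2 0 0.2;0 0 -1 0 0.2;0 0 0 0 0.2'; python3 -m inch '0 0 -2 0 0.2;0 0 -1 0 0.2;0 0 0 0 0.2';python3 look.py 21
```

```text
time: 17.35
tool_pos: [0.5095, -0.1874, 0.217]
tool_rot: [2.721, 1.568, -0.479]
contact_force: [4.1, -0.7, 0.7]
opening: 0.0329
time: 17.6
tool_pos: [0.5094, -0.1874, 0.2139]
tool_rot: [2.726, 1.569, -0.473]
contact_force: [5.2, -1.1, 0.9]
opening: 0.0326
tcp [ 0.5094 -0.1874  0.2139] grasp bay mm 3.7 1.3 22.4 yaw -1.629 F [ 5.2 -1.1  0.9] open 0.0326 t 17.6
```

View pics/w21.png

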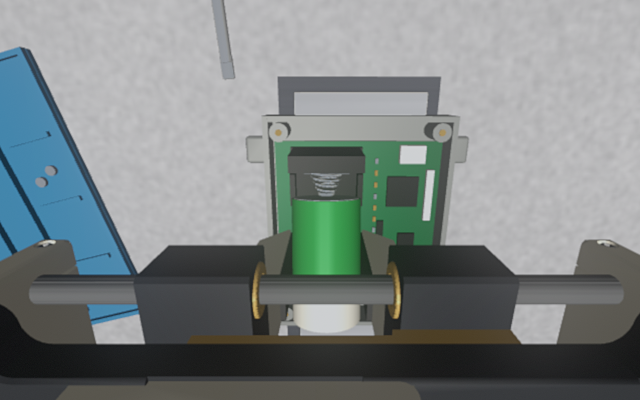

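View pics/s21.png

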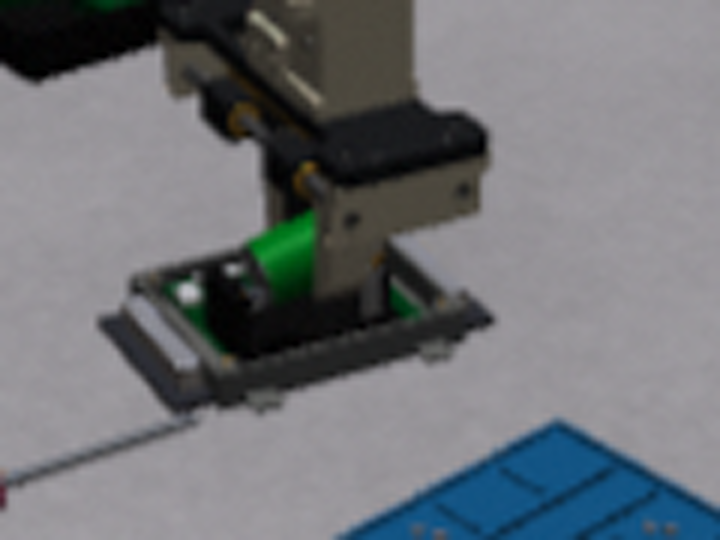

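The cell is levering up on the contact and leans ~20°. I'll continue down.

```bash
python3 -m inch '0 0.3 -2 0 0.2;0 0 -1 0 0.2;0 0 0 0 0.2';  python3 -m inch '0 0 -2 0 0.2;0 0 0 0 0.2';python3 look.py 22
```

```text
time: 17.95
tool_pos: [0.5093, -0.1872, 0.2108]
tool_rot: [2.576, 1.569, -0.623]
contact_force: [5.6, -2.4, 1.9]
opening: 0.0326
time: 18.12
tool_pos: [0.5091, -0.1871, 0.2086]
tool_rot: [2.428, 1.57, -0.772]
contact_force: [4.9, -1.8, 1.7]
opening: 0.0328
tcp [ 0.5091 -0.1871  0.2086] grasp bay mm 4.3 0.9 17.1 yaw -1.629 F [ 4.9 -1.8  1.7] open 0.0328 t 18.1167
```

View pics/w22.png

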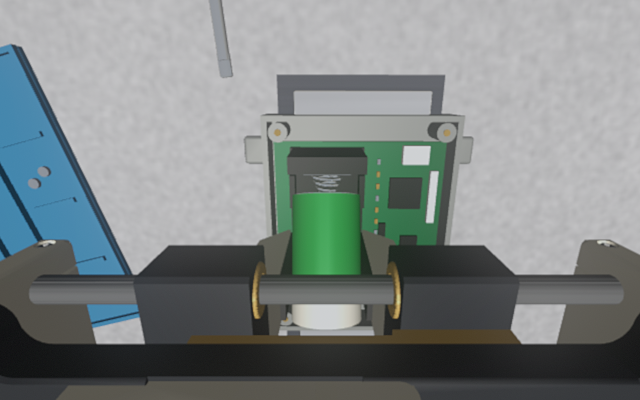

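View pics/s22.png

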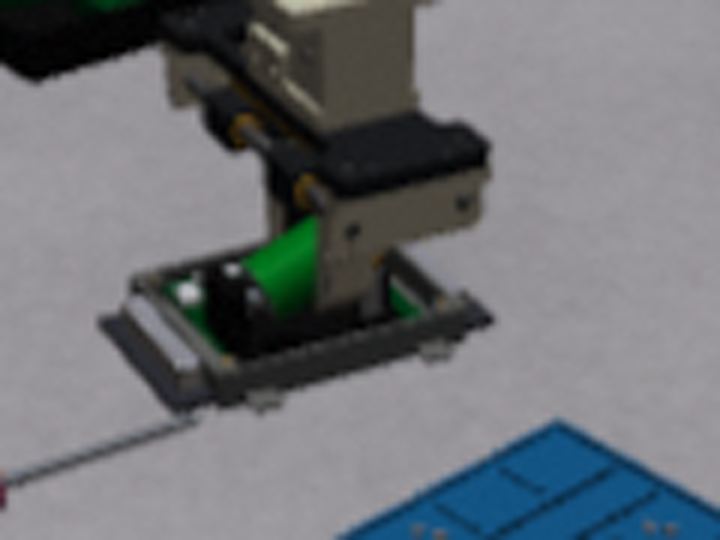

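```bash
cat > tilt.py <<'E'
import sys
from h import *
from scipy.optimize import brentq
v=float(sys.argv[1]); s=float(sys.argv[2]) if len(sys.argv)>2 else 0.0005
st=readout.observe(); c=cams.read_camera("wrist"); T=Tcw(c,st); g=grasp(st)
e=np.array([np.cos(3.083),np.sin(3.083),0]); 
def corner(t,a,b): # a along axis from cell centre, b up
    d=np.cos(t)*e+np.sin(t)*np.array([0,0,1]); u=-np.sin(t)*e+np.cos(t)*np.array([0,0,1])
    return g-np.array([0,0,.0035])+(a-s)*d+b*u
f=lambda t: proj(c,T,corner(t,-.0305,.0165))[1]-v
for t in np.radians([0,10,20,30,40]): print(round(np.degrees(t)),f(t)+v)
o=np.array([.5135,-.1865,.0325])
try:
    t=brentq(f,np.radians(-5),np.radians(34)); print("tilt",np.degrees(t))
except Exception as x: print(x); t=np.radians(25)
for nm,a,b in [("minus",-.0305,0),("plus",.0305,0),("minus bottom",-.0305,-.0165),("plus bottom",.029,-.0165)]:
    p=corner(t,a,b)-o; print(nm,(p@e*1e3).round(1),(p[2]*1e3).round(1))
p=corner(t,-.0305,0)-o;d=np.tan(t);print("face at disc edge z4.5:",(p@e*1e3-(4.5-p[2]*1e3)*d).round(1))
E
python3 - <<'E'
from h import *
c,T,st=grab("wrist")
print([(v,c["color"][v,327].tolist()) for v in range(180,204)])
E
python3 tilt.py 193
```

```text
[(180, [126, 132, 134]), (181, [139, 143, 143]), (182, [144, 149, 152]), (183, [105, 111, 111]), (184, [130, 135, 137]), (185, [148, 156, 162]), (186, [113, 120, 123]), (187, [73, 79, 73]), (188, [70, 77, 70]), (189, [126, 130, 129]), (190, [145, 149, 153]), (191, [125, 129, 133]), (192, [105, 144, 118]), (193, [84, 162, 103]), (194, [70, 166, 91]), (195, [70, 165, 91]), (196, [71, 165, 92]), (197, [71, 165, 92]), (198, [71, 165, 92]), (199, [71, 165, 92]), (200, [71, 166, 92]), (201, [70, 165, 91]), (202, [71, 166, 92]), (203, [70, 165, 91])]
0 215.98051000260054
10 206.04570844614128
20 198.7254144594283
30 194.0315840481096
40 191.8426894015485
tilt 33.45992192687705
minus -21.6 -3.4
plus 29.3 30.2
minus bottom -12.5 -17.2
plus bottom 37.2 15.6
face at disc edge z4.5: -26.8
```

The lean is about 30°, with the flat end on the floor just touching the disc (face at −26.8). I'll grip harder and draw back against the spring.

```bash
python3 -m inch '0 0 0.5 0 0.2;0 0 0 0 0.2;2 -0.1 0.5 0 0.2;2 -0.1 0 0 0.2;1 -0.1 0 0 0.2;0 0 0 0 0.2;0 0 0 0 0.2' 25;python3 look.py 23; python3 -c "
from h import *
c,T,st=grab('wrist')
print([(v,c['color'][v,327].tolist()) for v in range(170,204,1)])"
```

```text
time: 18.9
tool_pos: [0.5131, -0.1868, 0.209]
tool_rot: [-0.363, 1.567, 2.721]
contact_force: [-5.2, 0.2, 1.2]
opening: 0.0324
tcp [ 0.5131 -0.1868  0.209 ] grasp bay mm 0.9 0.1 17.5 yaw -1.629 F [-5.2  0.2  1.2] open 0.0324 t 18.9
[(170, [85, 88, 83]), (171, [84, 87, 83]), (172, [85, 88, 84]), (173, [84, 87, 83]), (174, [85, 87, 84]), (175, [84, 87, 83]), (176, [83, 87, 83]), (177, [83, 87, 82]), (178, [83, 87, 82]), (179, [81, 84, 79]), (180, [80, 83, 78]), (181, [93, 97, 95]), (182, [131, 137, 142]), (183, [139, 147, 153]), (184, [127, 132, 132]), (185, [135, 140, 143]), (186, [131, 137, 139]), (187, [99, 104, 101]), (188, [72, 77, 71]), (189, [79, 85, 80]), (190, [127, 134, 140]), (191, [134, 139, 146]), (192, [125, 145, 137]), (193, [94, 160, 110]), (194, [69, 165, 90]), (195, [70, 165, 90]), (196, [70, 164, 91]), (197, [70, 164, 91]), (198, [71, 165, 92]), (199, [71, 165, 92]), (200, [71, 165, 92]), (201, [71, 165, 92]), (202, [70, 165, 91]), (203, [72, 166, 92])]
```

View pics/w23.png

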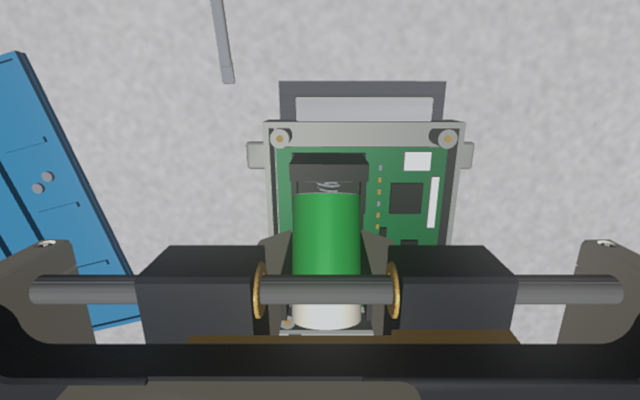

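View pics/s23.png

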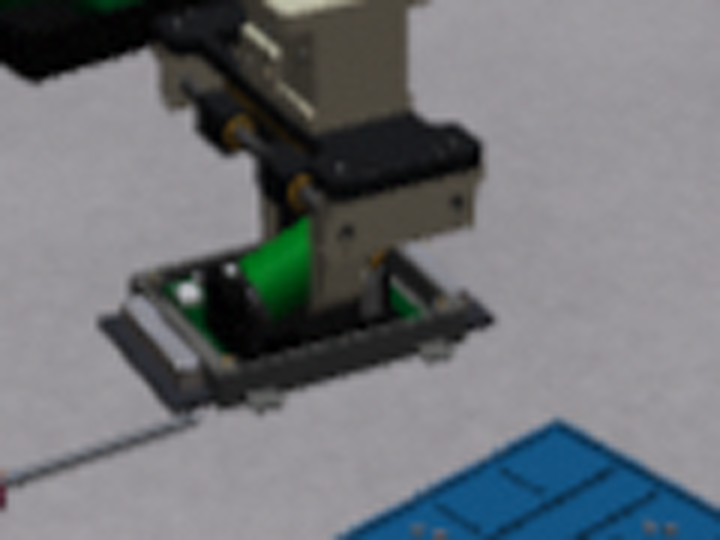

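The spring pushes back with about 5 N (~4.5 mm), which suits stage 2. I'll pull back a bit more and hold. Then I'll lower so the lean reduces before letting go, to stop the cell riding over the contact.

```bash
python3 -m inch '2 -0.1 0 0 0.2;1 0 0 0 0.2;0 0 0 0 0.2;0 0 0 0 0.2;0 0 0 0 0.2' 25; python3 look.py 24; python3 -m inch '0 0 -1 0 0.2;0 0 -1 0 0.2;0 0 -1 0 0.2;0 0 -1 0 0.2;0 0 0 0 0.2' 12; python3 look.py 25;python3 -c "
from h import *
c,T,st=grab('wrist')
print([(v,c['color'][v,327].tolist()) for v in range(184,214,1)])"
```

```text
time: 19.47
tool_pos: [0.5159, -0.187, 0.209]
tool_rot: [-0.306, 1.567, 2.778]
contact_force: [-6.6, 0.3, 0.7]
opening: 0.0323
tcp [ 0.5159 -0.187   0.209 ] grasp bay mm -1.8 0.1 17.5 yaw -1.629 F [-6.6  0.3  0.7] open 0.0323 t 19.4667
time: 19.98
tool_pos: [0.516, -0.187, 0.2053]
tool_rot: [-0.291, 1.567, 2.792]
contact_force: [-7.7, 0.5, 3.9]
opening: 0.0327
tcp [ 0.516  -0.187   0.2053] grasp bay mm -2.0 0.2 13.8 yaw -1.629 F [-7.7  0.5  3.9] open 0.0327 t 19.9833
[(184, [81, 85, 80]), (185, [81, 86, 80]), (186, [81, 84, 79]), (187, [81, 85, 79]), (188, [80, 84, 79]), (189, [79, 84, 78]), (190, [72, 78, 71]), (191, [86, 92, 88]), (192, [129, 137, 143]), (193, [132, 140, 145]), (194, [96, 103, 102]), (195, [122, 128, 131]), (196, [129, 134, 138]), (197, [110, 115, 117]), (198, [105, 147, 119]), (199, [91, 171, 110]), (200, [78, 175, 100]), (201, [78, 174, 99]), (202, [78, 173, 99]), (203, [79, 173, 100]), (204, [80, 174, 101]), (205, [79, 174, 101]), (206, [79, 174, 101]), (207, [79, 174, 100]), (208, [79, 174, 101]), (209, [79, 174, 101]), (210, [80, 175, 101]), (211, [80, 175, 101]), (212, [80, 175, 101]), (213, [79, 175, 101])]
```

View pics/w25.png

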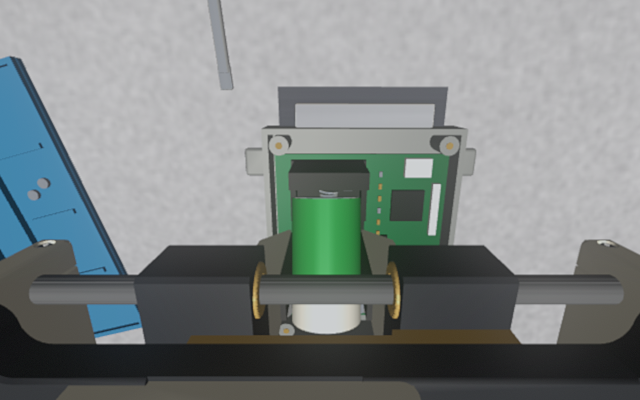

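View pics/s25.png

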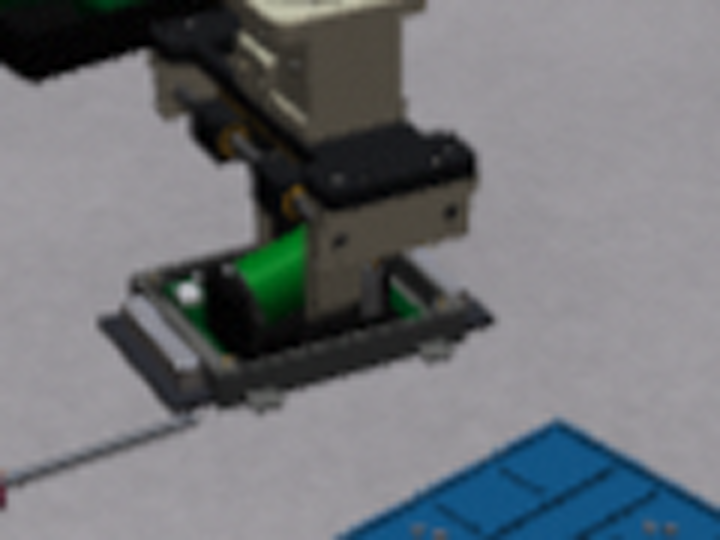

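```bash
python3 tilt.py 198 0.0005
```

```text
0 216.2012292107408
10 206.2114132516999
20 198.83413118842267
30 194.08474196149265
40 191.84406032975954
tilt 21.422067507256592
minus -30.9 -0.9
plus 25.9 21.3
minus bottom -24.9 -16.3
plus bottom 30.5 5.4
face at disc edge z4.5: -33.0
```

Lean is now 21°, with the flat end on the floor and the spring pressed ~6.5 mm. The + rim is inside the contact. I'll let go and look.

```bash
python3 -m inch '0 0 0 0 0.55;0 0 0 0 0.55;0 0 0 0 0.55;0 0 0 0 0.55;0 0 0 0 0.55' 12; python3 -m inch '0 0 10 0 0.55;0 0 25 0 0.55;0 0 25 0 0.55;0 0 10 0 0.55;0 0 0 0 0.2;0 0 0 0 0'; python3 look.py 26
```

```text
time: 20.6
tool_pos: [0.5172, -0.1874, 0.2059]
tool_rot: [2.771, 1.57, -0.429]
contact_force: [-0.7, -0.6, 0.1]
opening: 0.0502
time: 21.1
tool_pos: [0.5169, -0.1873, 0.276]
tool_rot: [2.633, 1.57, -0.567]
contact_force: [-0.6, -0.4, 0.1]
opening: 0.0417
tcp [ 0.5169 -0.1873  0.276 ] grasp bay mm -3.6 0.7 84.5 yaw -1.629 F [-0.6 -0.4  0.1] open 0.0417 t 21.1
```

View pics/w26.png

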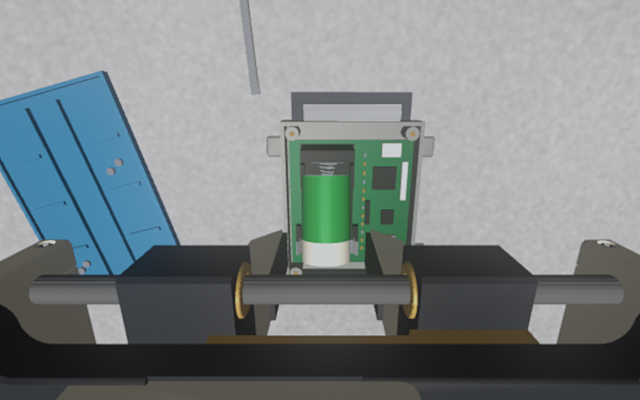

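View pics/s26.png

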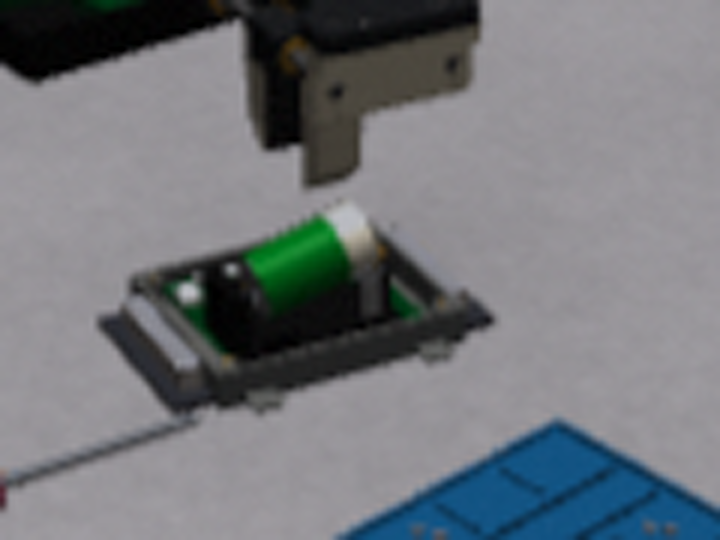

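The cell rests on both noses leaning ~20°: green with the white end up, at (327,165–262), spring pressed. I'll close the fingers and go over the + end.

```bash
python3 -m inch '-8 0.5 0 0 0;-8 0.5 0 0 0;-7.5 0.4 0 0 0;0 0 0 0 0;0 0 0 0 0;0 0 0 0 0;0 0 0 0 0' 20; python3 -m inch '0 0 -10 0 0;0 0 -10 0 0;0 0 0 0 0'; python3 look.py 27
```

```text
time: 21.78
tool_pos: [0.4937, -0.186, 0.2758]
tool_rot: [2.625, 1.57, -0.575]
contact_force: [0.1, -0.1, 0.5]
opening: 0.0006
time: 22.03
tool_pos: [0.4928, -0.1855, 0.2532]
tool_rot: [-0.418, 1.567, 2.665]
contact_force: [-0.8, 0.2, -0.3]
opening: 0.0004
tcp [ 0.4928 -0.1855  0.2532] grasp bay mm 21.3 -0.0 61.7 yaw -1.629 F [-0.8  0.2 -0.3] open 0.0004 t 22.0333
```

View pics/w27.png

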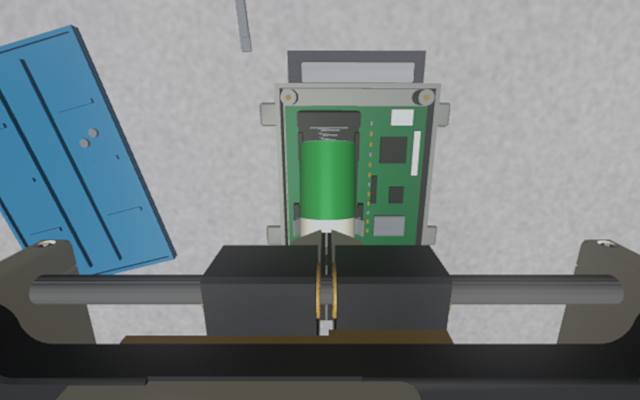

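View pics/s27.png

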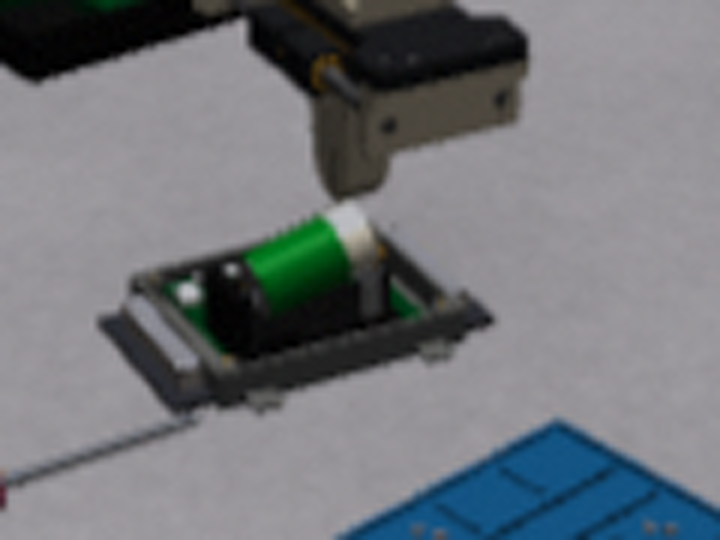

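```bash
python3 -m inch '1 0 -3 0 0;0 0 -3 0 0;0 0 0 0 0'; python3 -m inch '0 0 -3 0 0;0 0 0 0 0';python3 -m inch '0 0 -3 0 0;0 0 0 0 0';python3 -m inch '0 0 -2 0 0;0 0 0 0 0'; python3 look.py 28
```

```text
time: 22.38
tool_pos: [0.4944, -0.1859, 0.2493]
tool_rot: [-0.274, 1.57, 2.809]
contact_force: [0.9, 0.1, 1.2]
opening: 0.0003
time: 22.55
tool_pos: [0.4944, -0.186, 0.2465]
tool_rot: [0.652, 1.571, -2.548]
contact_force: [0.0, -1.0, 1.1]
opening: 0.0008
time: 22.72
tool_pos: [0.4942, -0.1859, 0.2435]
tool_rot: [-0.07, 1.57, 3.013]
contact_force: [-1.0, 0.1, 2.2]
opening: 0.0004
time: 22.88
tool_pos: [0.4941, -0.1859, 0.2416]
tool_rot: [-0.15, 1.57, 2.933]
contact_force: [-2.5, 0.4, 2.2]
opening: 0.0004
tcp [ 0.4941 -0.1859  0.2416] grasp bay mm 19.5 0.5 50.1 yaw -1.629 F [-2.5  0.4  2.2] open 0.0004 t 22.8833
```

View pics/s28.png

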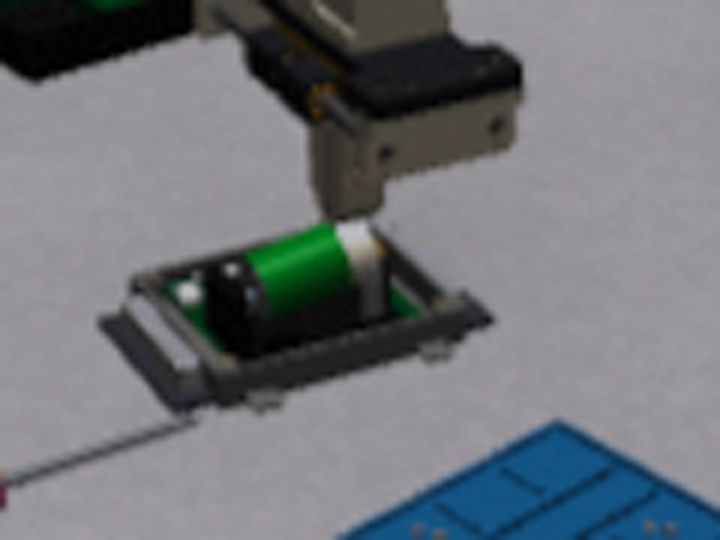

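The + end is going down smoothly at ~2 N. I'll keep pressing.

```bash
python3 -m inch '0 0 -3 0 0;0 0 0 0 0'; python3 -m inch '0 0 -3 0 0;0 0 0 0 0';python3 -m inch '0 0 -2 0 0;0 0 0 0 0';python3 -m inch '0 0 -2 0 0;0 0 0 0 0'; python3 look.py 29
```

```text
time: 23.15
tool_pos: [0.4943, -0.1858, 0.2385]
tool_rot: [-0.305, 1.57, 2.778]
contact_force: [-0.5, -0.5, 1.4]
opening: 0.0004
time: 23.32
tool_pos: [0.4943, -0.1858, 0.2353]
tool_rot: [-0.425, 1.57, 2.659]
contact_force: [0.5, -0.1, 0.4]
opening: 0.0003
time: 23.48
tool_pos: [0.4945, -0.1859, 0.2334]
tool_rot: [-0.618, 1.571, 2.466]
contact_force: [-0.7, -0.7, 0.7]
opening: 0.0001
time: 23.65
tool_pos: [0.4945, -0.1859, 0.2314]
tool_rot: [3.066, 1.571, -0.134]
contact_force: [0.3, 0.8, -0.3]
opening: 0.0005
tcp [ 0.4945 -0.1859  0.2314] grasp bay mm 19.0 0.5 39.9 yaw -1.629 F [ 0.3  0.8 -0.3] open 0.0005 t 23.65
```

View pics/s29.png

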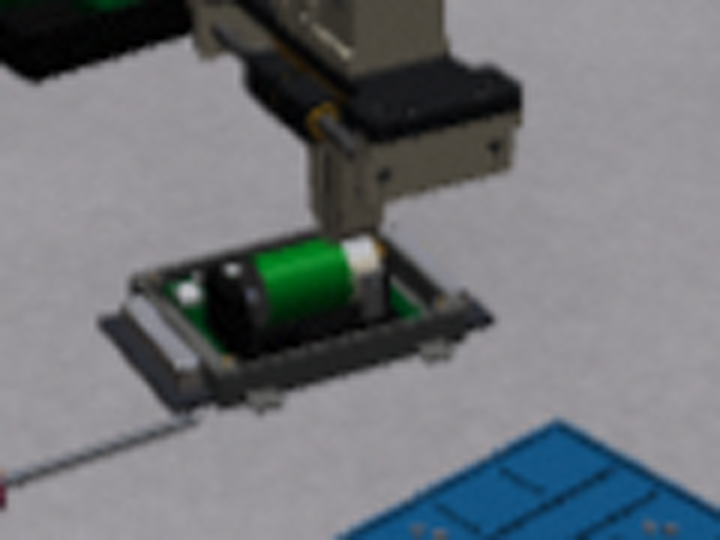

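```bash
python3 -m inch '0 0 -2 0 0;0 0 0 0 0'; python3 -m inch '0 0 -2 0 0;0 0 0 0 0';python3 -m inch '0 0 -1.5 0 0;0 0 0 0 0'; python3 look.py 30
```

```text
time: 23.92
tool_pos: [0.4945, -0.186, 0.2295]
tool_rot: [2.461, 1.57, -0.739]
contact_force: [0.2, 0.2, 0.1]
opening: 0.0003
time: 24.08
tool_pos: [0.4945, -0.1859, 0.2274]
tool_rot: [0.342, 1.571, -2.858]
contact_force: [-0.6, -0.2, 0.0]
opening: 0.0002
time: 24.25
tool_pos: [0.4946, -0.186, 0.227]
tool_rot: [2.532, 1.57, -0.668]
contact_force: [-1.8, 0.4, 7.3]
opening: 0.0004
tcp [ 0.4946 -0.186   0.227 ] grasp bay mm 18.7 0.7 35.5 yaw -1.629 F [-1.8  0.4  7.3] open 0.0004 t 24.25
```

View pics/s30.png

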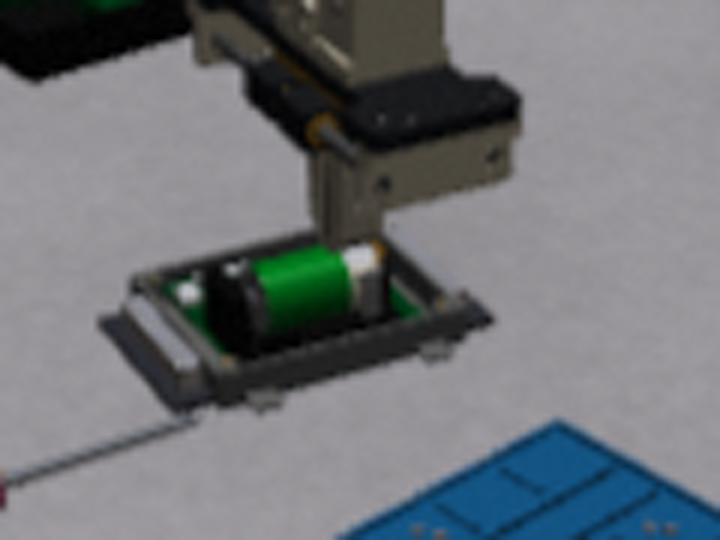

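View pics/w30.png

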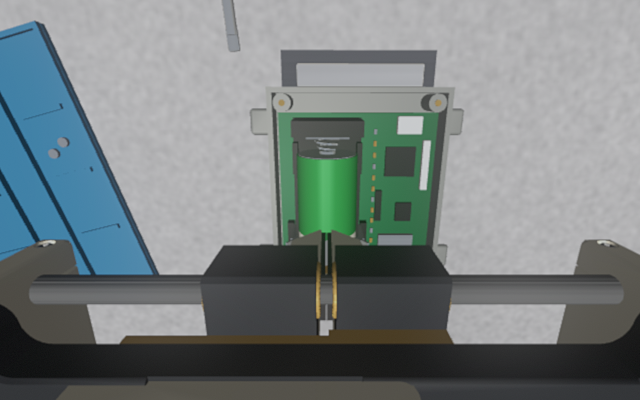

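```bash
python3 -m inch '0 0 -1.5 0 0;0 0 0 0 0'; python3 -m inch '0 0 -1 0 0;0 0 0 0 0'
```

```text
time: 24.52
tool_pos: [0.4946, -0.1861, 0.2268]
tool_rot: [2.528, 1.569, -0.672]
contact_force: [-4.8, 1.7, 18.9]
opening: 0.0005
time: 24.68
tool_pos: [0.4946, -0.1861, 0.2268]
tool_rot: [2.52, 1.568, -0.68]
contact_force: [-7.9, 2.4, 27.4]
opening: 0.0008
```

The cell is solid at tip height 48.8 mm under 27 N, so it is seated. I'll lift off and verify.

```bash
python3 -m inch '0 0 5 0 0;0 0 15 0 0;0 0 30 0 0;0 0 30 0 0;-10 0 20 0 0;-20 0 0 0 0;0 0 0 0 0;0 0 0 0 0'; python3 look.py 31; python3 -c "
from h import *
c,T,st=grab('wrist','w31z.png',(280,60,440,260),4)
grab('top','t31.png')
np.savez('u31.npz',col=c['color'],T=T)"
```

```text
time: 25.35
tool_pos: [0.4641, -0.1859, 0.3239]
tool_rot: [2.87, 1.571, -0.331]
contact_force: [0.6, -0.1, 0.2]
opening: 0.0003
tcp [ 0.4641 -0.1859  0.3239] grasp bay mm 49.3 2.3 132.4 yaw -1.63 F [ 0.6 -0.1  0.2] open 0.0003 t 25.35
```

View pics/w31z.png

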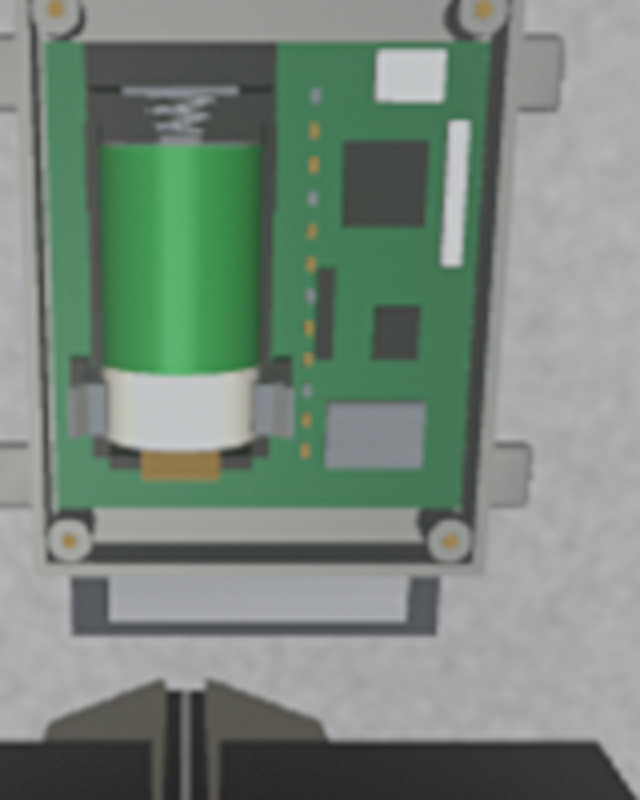

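View pics/s31.png

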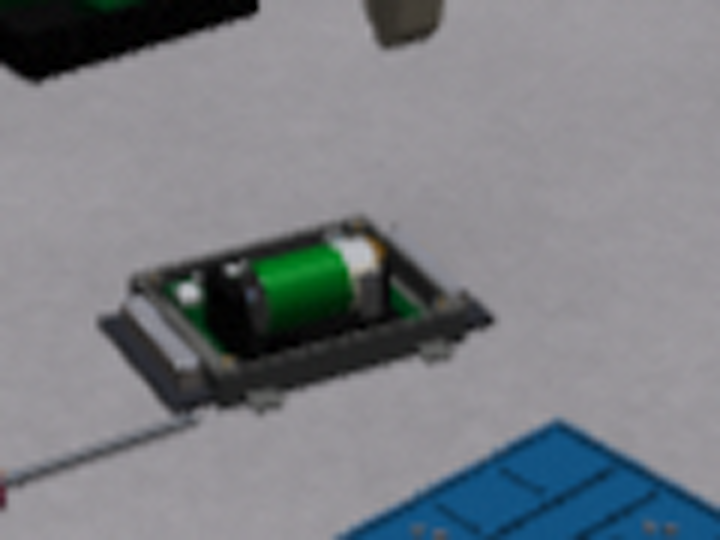

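View pics/t31.png

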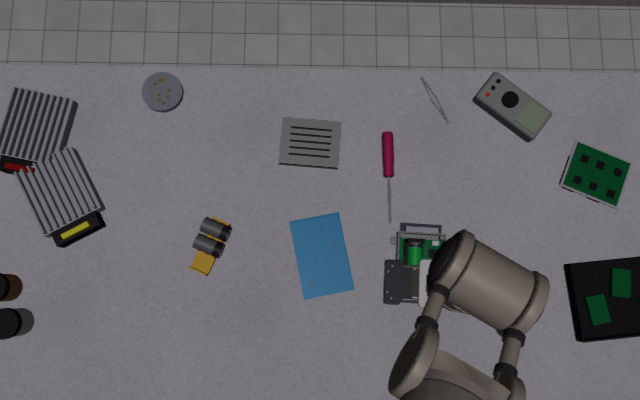

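The cell lies flat between both clips, against the contact. I'll check the numbers.

```bash
python3 - <<'E'
from h import *
c=cams.read_camera("wrist"); T=np.load("u31.npz")["T"]
e=np.array([np.cos(3.083),np.sin(3.083)]); n=np.array([-e[1],e[0]]); o=np.array([.5135,-.1865])
f=lambda u,v:(280+(u+.5)/4-.5,60+(v+.5)/4-.5)
for nm,p,z in [("flat crest",(182,145),.049),("+ body crest (exp 29)",(182,451),.049),("L mid",(101,250),.0325),("R mid",(264,250),.0325),("L near-",(100,160),.0325),("R near-",(265,160),.0325),("L +",(105,400),.0325),("R +",(255,400),.0325),("clipL inner",(108,410),.046),("clipR inner",(254,410),.046)]:
    q=ray(c,T,*f(*p),z)[:2]-o; print(nm,(q@e*1e3).round(1),(q@n*1e3).round(1))
print(readout.observe()["contact_force"],readout.observe()["time"])
E
```

```text
flat crest -29.7 0.3
+ body crest (exp 29) 29.0 0.3
L mid -9.1 -16.3
R mid -9.2 17.0
L near- -26.8 -16.2
R near- -26.8 16.8
L + 21.9 -16.0
R + 21.8 15.7
clipL inner 21.3 -14.6
clipR inner 21.3 14.7
[ 0.1932357   0.14665741 -0.39066685] 25.6
```

Both ends are home within ~1 mm, the clips are symmetric, the bystanders are unmoved and the arm is clear. I'll hand in.

```bash
python3 -c "
from cell import workorder
print(workorder.hand_in())"
```

```text
the job is handed in; nothing more can be done
None
```

The green cell is in the holder, flat under both clips with its + end at the contact. I handed the job in at about 25.6 s; it reports no verdict.

**What I did:**
- I took the cell from the rack by its ends, laid it in the mat trough and let go.
- My first try at regripping it round the body missed, because I lifted before the fingers had closed. The cell did not visibly move, and the second try held.
- The moves cannot tilt the tool, so I leaned the cell by lowering it with its + end on the brass contact until it stood at about 30°.
- I drew the flat end back against the spring, eased the lean to about 21°, and let go. It came to rest on the noses, and I pressed the + end down with closed fingers.

**Last checks:**
- **Pressing:** the fingertips stopped dead at 48.8 mm with 27 N on them; a seated cell's top is 49 mm.
- **Position:** in the wrist picture the flat end is at bay x of about -29.7 mm (-30.5 when home). The + end of the body is at +29.0 mm, as expected. The cell is within about 0.4 mm of centre sideways.
- **Clips:** they stand evenly, at about ±14.6 mm.
- **Other objects:** in the top picture the grey cells, cover and screwdriver look unmoved. The arm is clear with no contact force.
- **Not measured directly:** I could not read the spring and clip joints. The spring force, about 5 to 7 N as I drew back, points to 4 to 6 mm of compression at the raised stage. No check disagreed.

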